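# Make up two mixed crown cases in their pans

## Robot

A 6-joint arm with a two-finger parallel gripper is mounted at the origin on the work surface. World frame = base frame: x ahead of the robot, y to its left, z up, the work surface at z = 0. Lengths are in m, angles in rad, forces in N, time in s.
With the tool pointing down it reaches from about 0.35 to 0.85 m from the base axis. Payload 8.1 kg.
Tool frame: the origin (TCP) lies midway between the tips of the shut fingers; the grasp point (between the pads) lies robot.grasp_offset behind it (robot.grasp_offset is the distance from the TCP to the grasp point, in m); z points along the fingers, y is the direction in which the jaws open and shut (so a half turn about z gives the same grasp; the last joint's range is limited). The gripper opens to 93 mm and grips with 3 to 60 N. Pads are 15 mm wide; open, the fingers measure 128 mm over their backs; the gripper's body (75 mm by 188 mm) begins 65 mm behind the grasp point.
Start: joints at [-1.322, 0.13, 1.488, -0, 1.523, -0.085], TCP at [0.197, -0.567, 0.219] pointing down, gripper open.
Joint ranges: [-2.96, 2.96], [-0.89, 2.26], [0.02, 2.5], [-1.34, 4.48], [0, 2.73], [-2.66, 2.66]. Speed limits (rad/s): [2.39, 2.39, 2.79, 3.14, 3.14, 3.14].

## Interface

Orientations are given as a rotation vector (axis times angle).
In Python, from plant import robot gives the robot as it stands.
- The arm moves only by the shell command python3 -m handwheel 'ROWS' [OPENING] [FORCE]. ROWS is text: rows parted by semicolons, each of 6 numbers parted by spaces: the shift along the world's x, y, z each as a share of 0.3 m, from -1 to 1, then the turn, a rotation vector about the world's x, y, z each as a share of 45 degrees, from -1 to 1. A call has 1 to 5 rows; each row is the pose to reach, as a shift and turn from the pose commanded when the call began; what a row does not reach only later rows make up. A row lasts 1/10 s, in which the tool goes at most 50 mm and 8.59 degrees, less where a joint would pass 70% of its speed; a pose out of reach is approached as far as the arm can. A call with a number of a shift or a turn outside -1 to 1 is refused whole. A call with a gripper value outside its range is refused whole. OPENING is the closure, from -1 (fully open) to 1 (shut), set as the call begins (- or left out, the last holds). The fingers move at their own pace and stop on an object; FORCE is the grip in N (left out, the last holds). Time passes only in rows, so rows that repeat a pose let the fingers close. It gives the time, the measured TCP pose, the force and the opening at its end, in the units of the state.
- robot.read_state(): the state, without advancing time (a new reading comes with each control period).
- robot.read_camera(name): name is "side" or "top" or "wrist"; returns (picture, depth): 420x560x3 uint8, red, green, blue; 420x560 float32, m along the optical axis (not along the pixel's ray), 0 where there is no reading.
- robot.camera_model(name): a dict with "camera_matrix" (3x3 intrinsics, pixels), "pose" (4x4, takes a point from camera to world coordinates); the wrist camera has in their place "tool_from_camera" (4x4, takes a point from camera to tool coordinates, whose origin is the TCP and whose axes are the flange's). Camera axes: x right, y down, z forward; pixel columns grow to the right and rows downward; lengths in m; the calibration is good to about 2 mm. A picture is of the moment at which its call begins: read the wrist's pose just before it. camera_model takes no time and is no camera call.
- robot.close_job(): hands the job in, once; it reports no verdict.
Trained networks look in the newest picture that a camera, given by its name, has taken for a name from the list of things; names that differ only in an ending like _2 or _b are one class to them, and where a whole thing is asked for, a point or a joint stands for the part that bears it (a point fixed in the world has none). Each returns a list of dicts, best first, with "conf" (0 to 1); they miss things now and then, are a little off and sometimes report something else, mostly with a low value. They report only what shows in the picture. A call takes as long as a camera call. They do not tell look-alikes from the thing itself.
- robot.look_for(camera, query): "rect" ([centre column, centre row, width, height] in pixels, round what is visible of it).
- robot.silhouettes(camera, query): "pixels" (420x560 bool, what is visible of it) and "rect" ([centre column, centre row, width, height] in pixels, round what is visible of it).
- robot.tip_of(camera, query): "at" ([row, column] in pixels: a listed point, or the origin of a listed thing).
The state is a dict: "t": time; "q": joint angles; "dq": joint speeds; "joint_torque": joint torques, N m; "tool_pos": TCP position; "orientation": TCP orientation; "force": force on the tool from outside, world axes, zero at the start; "wrist_torque": the same for the moment, N m; "opening": finger opening in m.
Only numpy, scipy, OpenCV 4.12 (cv2) and the standard library are available. Lean on these libraries where they do the work, as an engineer would, in place of code of your own. Each camera call takes 0.05 s, during which the arm holds its last target.

## Task

Two crown cases are mixed up on the bench: stand each upper cast, teeth up, in the pan squarely behind its matching lower cast (away from the pan's card), in line with it and about a finger's width (20 mm) clear of it, the full-arch upper facing the same way as its lower. Lay each bite record flat on the teeth of its own lower cast, the horseshoe following the arch, the bar centred along the tooth row. Leave the lower casts, the glue bottle and the bur stand where they are, and do not tip the upper casts over.

Things in the scene. Friction and masses are not known exactly. Their poses are not given: they have to be found in the camera images.
- pan_purple: Purple open case pan with the lower full-arch cast in its front half. 220 x 176 mm over the rim, 44 mm high, fixed. Inner floor 190 (x) x 146 mm, 3 mm above the bench; thin walls flare out 8 degrees. Origin: centre of the underside; its -x end, facing the robot, is the front, with a white card; +x is its back.
- pan_grey: Light grey open case pan with the lower quadrant cast in its front half. 220 x 176 mm over the rim, 44 mm high, fixed. Inner floor 190 (x) x 146 mm, 3 mm above the bench; thin walls flare out 8 degrees. Origin: centre of the underside; its -x end, facing the robot, is the front, with a white card; +x is its back.
- lower_full: Lower full-arch cast, 130 g, loose in the purple pan, teeth up: D-shaped blue plate 57 mm deep (x -29 to 28), 60 wide, 10 thick; on it a buff and ivory horseshoe of teeth, level tops 25 mm above the underside: half circle of radius 22 about the origin in front, straight legs at y +-22 back to x 20. Origin: underside, on the midline, 29 mm behind the round front edge. x points from front to heels.
- lower_quad: Lower quadrant (one-sided) cast, 60 g, loose in the grey pan, teeth up: green plate 28 mm (x) by 58 mm (y), 10 mm thick, with one straight row of ivory teeth along y over its middle, 52 mm long, level tops 25 mm above the underside. Origin: centre of the underside; x points to the back of the pan.
- upper_full: Upper full-arch cast, about 130 g, on the bench, teeth up: outline, blue plate and 25 mm height as the lower full-arch cast, but buff stone (the palate) fills the horseshoe. Origin: underside, at the MIDDLE OF THE ROUND FRONT EDGE; x runs back along the midline to the straight heel edge at x = 57 mm. Sides of the plate flat and parallel, 60 mm apart, from x = 21 to 57 mm.
- upper_quad: Upper quadrant cast, about 60 g, on the bench, teeth up: size, shape and green plate as the lower quadrant cast (28 mm in x, 58 mm in y, plate 10 mm thick, 25 mm high in all). Origin: centre of the underside.
- bite_full: Hard orange full-arch bite record, about 14 g: flat horseshoe 7 mm thick, band 11 mm wide. Origin: underside, MIDDLE OF THE BAND AT THE VERY FRONT; x runs back along the midline. Half circle (mid-band radius 22) about x = 22 mm, then parallel legs to x = 42 mm, 55 mm over their outsides. It has the curve of the lower full-arch teeth: seated, its origin is at x = -22 mm, z = 25 mm of that cast.
- bite_quad: Hard orange quadrant bite record, about 12 g: straight bar 13 mm (x) by 44 mm (y), 7 mm thick. Origin: centre of the underside.
- glue: White glue bottle with a pointed clear nozzle, 40 mm across, 108 mm tall, loose, at the back of the work area. Origin: centre of the underside. Bystander.
- bur_stand: Small white tray with pink ends holding a few burs, 52 x 94 mm, 36 mm high, loose, at the back of the work area. Origin: centre of the underside. Bystander.
Things that resemble listed ones, but are neither listed nor needed, are in the scene too. Leave any pink look-alike of the upper_quad alone.

How it is judged:
By the outcome, as a careful person would: the job done as asked, in the order asked, and still so for the second after the job is handed in, with the robot touching nothing.
It also fails if it takes over 102 s, if anything falls off the work surface, if the arm or the gripper's body presses on something with over 40 N, if the wrist force passes 120 N, or if a joint passes its speed limit or range.

## Working session

There is one attempt and no reset: what is moved stays moved. The work goes in short steps, Python scripts to look and compute and a shell command to move; the robot and the scene stay as the last step left them, time stands still between calls to the robot, and variables do not carry over. Pictures are saved under pics/ and viewed, and the job is handed in when it is done.

```bash
ls; mkdir -p pics
python3 - <<'E'
from plant import robot
import cv2
print(robot.read_state()); print(robot.grasp_offset)
for n in ["top","side","wrist"]:
    p,d=robot.read_camera(n); cv2.imwrite(f"pics/{n}0.png",p[:,:,::-1]); 
    m=robot.camera_model(n); print(n,m)
E
```

```text
pics
{'t': 0.0, 'q': array([-1.32242709e+00,  1.31150200e-01,  1.48928668e+00,  1.00381750e-05,
        1.52299074e+00, -8.54254992e-02]), 'dq': array([-0.00204642, -0.00035818, -0.00074849, -0.00033575,  0.00145625,
        0.00023847]), 'joint_torque': array([ 2.56606509e-04, -5.59838033e+01, -4.91753769e+01,  7.69857410e-02,
        3.55616072e-02, -1.46170992e-04]), 'tool_pos': array([ 0.19644774, -0.56632438,  0.21758994]), 'orientation': array([-3.09613586e+00, -5.21588078e-01,  2.18746839e-04]), 'force': array([ 0.23416688, -0.42455345,  0.16920141]), 'wrist_torque': array([ 0.03179551,  0.02214493, -0.03313763]), 'opening': 0.09287805756121874}
0.0188
top {'camera_matrix': array([[416.10779869,   0.        , 291.08543426],
       [  0.        , 416.10779869, 212.74997012],
       [  0.        ,   0.        ,   1.        ]]), 'pose': array([[ 2.51850404e-02, -9.95713285e-01,  8.89986909e-02,
         4.89496106e-01],
       [-9.99288145e-01, -2.75764853e-02, -2.57437545e-02,
         9.33864248e-04],
       [ 2.80876695e-02, -8.82869792e-02, -9.95698997e-01,
         9.5048913
[... 367 characters left out ...]
3690993, -0.72730386,  0.67303589],
       [ 0.01574162, -0.79998315, -0.59981594,  0.60945754],
       [ 0.        ,  0.        ,  0.        ,  1.        ]])}
wrist {'camera_matrix': array([[376.35968953,   0.        , 277.38976025],
       [  0.        , 376.35968953, 208.71252835],
       [  0.        ,   0.        ,   1.        ]]), 'tool_from_camera': array([[ 7.00062945e-04, -9.55900232e-01, -2.93690750e-01,
         8.33148296e-02],
       [ 9.99999726e-01,  7.39511578e-04, -2.32780092e-05,
        -1.16936161e-04],
       [ 2.39439165e-04, -2.93690654e-01,  9.55900488e-01,
        -1.66002405e-01],
       [ 0.00000000e+00,  0.00000000e+00,  0.00000000e+00,
         1.00000000e+00]])}
```

View pics/top0.png

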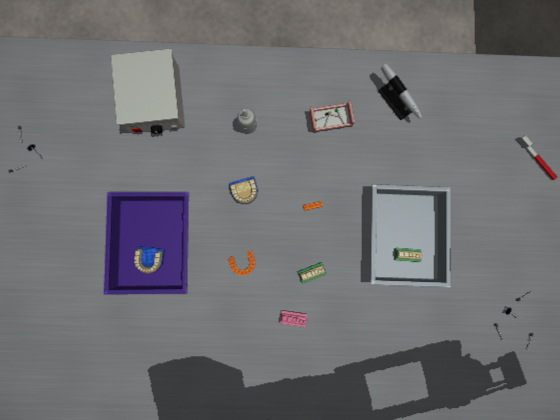

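View pics/side0.png

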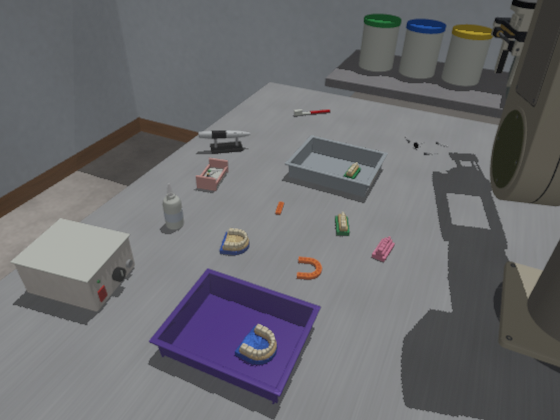

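Run:
```python
from plant import robot
import cv2, numpy as np
print(robot.read_state()['t'])
import pickle
out={}
p,d=robot.read_camera("top")
m=robot.camera_model("top")
for q in ["pan_purple","pan_grey","lower_full","lower_quad","upper_full","upper_quad","bite_full","bite_quad","glue","bur_stand"]:
    r=robot.silhouettes("top",q); out[q]=r
    for e in r[:4]: print(q,round(e['conf'],2),np.round(e['rect'],1))
pickle.dump((p,d,out,m),open('top0.pkl','wb'))
print(robot.read_state()['t'])
cv2.imwrite('pics/top0z.png',cv2.resize(p[60:360,60:500,::-1],(800,545),interpolation=cv2.INTER_CUBIC))
```

```text
0.15
pan_purple 0.59 [147.2 242.7  85.9 101.7]
pan_grey 0.59 [410.8 237.1  81.8 104.5]
lower_full 0.78 [149.6 257.6  31.6  25.9]
lower_quad 0.63 [409.5 254.6  26.2  12.8]
upper_full 0.6 [245.6 187.2  25.9  29.8]
upper_quad 0.59 [309.  274.5  28.7  18.8]
upper_quad 0.57 [296.2 318.   26.9  13.6]
bite_full 0.84 [243.5 260.6  28.7  24.9]
bite_quad 0.4 [315.2 205.4  20.1  10.2]
glue 0.63 [246.8 119.8  20.2  23.6]
bur_stand 0.77 [331.8 117.4  44.6  31.9]
0.7
```

View zoomed.

View pics/top0z.png

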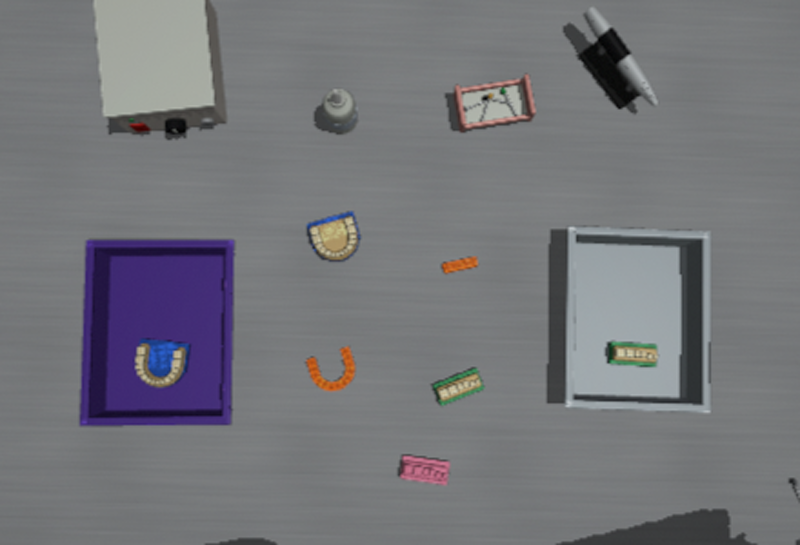

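```bash
cat > h.py <<'E'
import numpy as np, cv2
from scipy.spatial.transform import Rotation as R
def world_pts(K,T,d,mask):
    v,u=np.nonzero(mask&(d>0)); z=d[v,u]
    P=np.c_[(u-K[0,2])/K[0,0]*z,(v-K[1,2])/K[1,1]*z,z]
    return P@T[:3,:3].T+T[:3,3]
def toolT(s):
    T=np.eye(4);T[:3,:3]=R.from_rotvec(s['orientation']).as_matrix();T[:3,3]=s['tool_pos'];return T
def proj(K,T,P):
    P=np.atleast_2d(P); c=(P-T[:3,3])@T[:3,:3]
    return c[:,:2]/c[:,2:]*[K[0,0],K[1,1]]+K[:2,2]
def px2plane(K,T,uv,z):
    uv=np.atleast_2d(uv); r=np.c_[(uv-K[:2,2])/[K[0,0],K[1,1]],np.ones(len(uv))]@T[:3,:3].T
    return T[:3,3]+r*((z-T[2,3])/r[:,2:])
E
python3 - <<'E'
import pickle
from h import *
p,d,out,m=pickle.load(open('top0.pkl','rb'))
K,T=m['camera_matrix'],m['pose']
for q,r in out.items():
    for e in r[:3]:
        P=world_pts(K,T,d,e['pixels'])
        rr=cv2.minAreaRect((P[:,:2]*1000).astype(np.float32))
        print(q,len(P),'med',np.round(np.median(P,0),3),'z5-95',np.round(np.percentile(P[:,2],[5,50,95]),3),'rect',np.round(rr[0],1),np.round(rr[1],1),round(rr[2],1), 'min',P.min(0).round(3),'max',P.max(0).round(3))
E
```

```text
pan_purple 7723 med [0.507 0.3   0.004] z5-95 [0.    0.004 0.044] rect [502.4 296.8] [226.8 195.7] 1.7 min [ 0.388  0.196 -0.004] max [0.617 0.396 0.049]
pan_grey 7692 med [ 0.533 -0.298  0.004] z5-95 [0.    0.004 0.045] rect [ 530.3 -297.6] [196.3 232.3] 89.4 min [ 0.415 -0.397 -0.005] max [ 0.647 -0.199  0.049]
lower_full 652 med [0.462 0.289 0.015] z5-95 [0.009 0.015 0.028] rect [459.9 291.1] [62.4 58. ] 82.4 min [0.432 0.258 0.001] max [0.49  0.324 0.031]
lower_quad 327 med [ 0.487 -0.288  0.02 ] z5-95 [0.01  0.02  0.029] rect [ 486.5 -292.5] [61.7 28.4] 87.3 min [ 0.471 -0.323  0.002] max [ 0.501 -0.262  0.031]
upper_full 547 med [0.622 0.082 0.015] z5-95 [0.009 0.015 0.026] rect [621.   82.6] [55.5 59.3] 19.3 min [ 0.594  0.055 -0.001] max [0.655 0.115 0.028]
upper_quad 330 med [ 0.441 -0.073  0.016] z5-95 [0.007 0.016 0.026] rect [439.9 -74.2] [29.9 58.5] 23.7 min [ 0.418 -0.103 -0.001] max [ 0.462 -0.045  0.029]
upper_quad 347 med [ 0.341 -0.035  0.016] z5-95 [0.007 0.016 0.026] rect [337.8 -35. ] [58.  30.1] 82.4 min [ 0.322 -0.065 -0.   ] max [ 0.356 -0.007  0.031]
bite_full 268 med [0.45  0.076 0.006] z5-95 [-0.     0.006  0.009] rect [454.5  80.3] [47.2 55.4] 20.7 min [ 0.43   0.055 -0.003] max [0.485 0.112 0.01 ]
bite_quad 74 med [ 0.593 -0.073  0.007] z5-95 [0.004 0.007 0.009] rect [593.2 -73.1] [10.  38.1] 12.0 min [ 0.586 -0.092  0.003] max [ 0.601 -0.055  0.01 ]
glue 389 med [0.768 0.079 0.065] z5-95 [0.006 0.065 0.093] rect [787.1  79.9] [39.1 61.5] 85.5 min [ 0.756  0.061 -0.003] max [0.819 0.101 0.108]
bur_stand 1019 med [ 0.798 -0.111  0.013] z5-95 [0.006 0.013 0.035] rect [ 802.6 -109.2] [62.2 93.4] 11.1 min [ 0.764 -0.159 -0.003] max [ 0.838 -0.06   0.038]
```

```bash
python3 -m handwheel '0.97 0.91 -0.2 0 0 -0.424;0.97 0.91 -0.2 0 0 -0.424;0.97 0.91 -0.2 0 0 -0.424;0.97 0.91 -0.2 0 0 -0.424;0.97 0.91 -0.2 0 0 -0.424' -1 10
```

```text
t: 1.2
tool_pos: [0.3757, -0.3986, 0.1819]
orientation: [3.141, 0.0, 0.001]
force: [-0.1, -0.4, 0.7]
opening: 0.0929
```

```bash
python3 -m handwheel '0.37 0.35 -0.1 0 0 0;0.37 0.35 -0.1 0 0 0;0.37 0.35 -0.1 0 0 0;0.37 0.35 -0.1 0 0 0;0.37 0.35 -0.1 0 0 0'
cat > look.py <<'E'
import sys,pickle
from plant import robot
from h import *
tag=sys.argv[1]
s=robot.read_state()
p,d=robot.read_camera('wrist'); m=robot.camera_model('wrist')
K=m['camera_matrix'];T=toolT(s)@m['tool_from_camera']
out={}
for q in sys.argv[2:]: out[q]=robot.silhouettes('wrist',q)
pickle.dump((p,d,out,K,T),open(tag+'.pkl','wb'))
cv2.imwrite(f'pics/{tag}.png',p[:,:,::-1])
print(s['t'],s['tool_pos'],np.abs(s['dq']).max())
for q,r in out.items():
    for e in r[:3]:
        P=world_pts(K,T,d,e['pixels']); rr=cv2.minAreaRect((P[:,:2]*1000).astype(np.float32))
        print(q,round(e['conf'],2),np.round(e['rect'],0),'z',np.round(np.percentile(P[:,2],[5,50,95]),3),'rect',np.round(rr[0],1),np.round(rr[1],1),round(rr[2],1))
E
python3 look.py w_lq lower_quad
```

```text
t: 1.7
tool_pos: [0.4862, -0.2937, 0.1515]
orientation: [-3.141, -0.006, 0.001]
force: [-0.3, -0.2, 0.7]
opening: 0.0929
1.7 [ 0.48617698 -0.29368516  0.15149973] 0.05355882924188582
lower_quad 0.67 [273. 192.  71.  36.] z [0.009 0.02  0.028] rect [ 487.4 -290.4] [57.9 32. ] 87.1
```

View pics/w_lq.png

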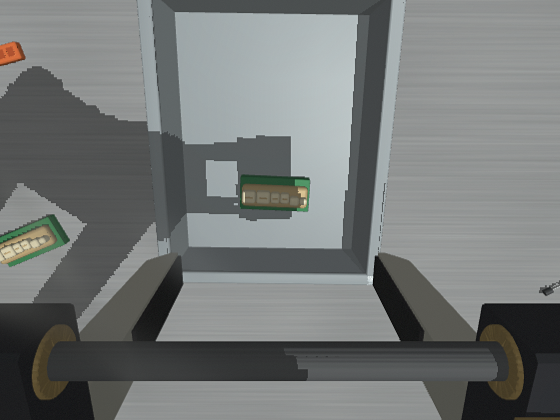

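```bash
cat > fit.py <<'E'
import sys,pickle
from h import *
from scipy.optimize import minimize
def Dshape(front,half,heel,cx=0,n=25):  # x front negative
    a=np.linspace(np.pi/2,3*np.pi/2,n); r=half
    arc=np.c_[cx+r*np.cos(a),r*np.sin(a)]
    return np.r_[[[heel,half]],arc,[[heel,-half]]]
def rect(hx,hy): return np.array([[hx,hy],[-hx,hy],[-hx,-hy],[hx,-hy]])
M={}
pl=Dshape(-29,30,28,1)  # arc radius 30 about x=1 -> front -29
M['lower_full']=[('hull',[(pl,0),(pl,10)]),('hull',[(Dshape(0,27.5,20),10),(Dshape(0,27.5,20),25)])]
up=pl+[29,0]
M['upper_full']=[('hull',[(up,0),(up,10)]),('hull',[(Dshape(0,27.5,20)+[29,0],10),(Dshape(0,27.5,20)+[29,0],25)])]
M['lower_quad']=M['upper_quad']=[('hull',[(rect(14,29),0),(rect(14,29),10)]),('hull',[(rect(5.5,26),10),(rect(5.5,26),25)])]
M['bite_quad']=[('hull',[(rect(6.5,22),0),(rect(6.5,22),7)])]
def horse(n=31):
    a=np.linspace(np.pi/2,3*np.pi/2,n)
    o=np.c_[22+27.5*np.cos(a),27.5*np.sin(a)];i=np.c_[22+16.5*np.cos(a[::-1]),16.5*np.sin(a[::-1])]
    return np.r_[[[42,27.5]],o,[[42,-27.5],[42,-16.5]],i,[[42,16.5]]]
M['bite_full']=[('poly',[(horse(),0)]),('poly',[(horse(),7)])]
S=4
def render(K,T,parts,x,y,yaw,z0,shape,off):
    img=np.zeros((shape[0]*S,shape[1]*S),np.uint8)
    c,s=np.cos(yaw),np.sin(yaw);Rm=np.array([[c,-s],[s,c]])
    for kind,ls in parts:
        uv=[]
        for p,z in ls:
            w=p@Rm.T/1000+[x,y]; uv.append(proj(K,T,np.c_[w,np.full(len(w),z0+z/1000)]))
        uv=(np.vstack(uv)-off+.5)*S-.5
        uv=(uv*16).round().astype(np.int32)
        if kind=='hull': uv=cv2.convexHull(uv)
        cv2.fillPoly(img,[uv.reshape(-1,1,2)],1,shift=4)
    return cv2.resize(img.astype(np.float32),(shape[1],shape[0]),interpolation=cv2.INTER_AREA)
def fit(K,T,mask,name,x0,z0):
    v,u=np.nonzero(mask);r0,r1,c0,c1=max(v.min()-25,0),min(v.max()+26,420),max(u.min()-25,0),min(u.max()+26,560)
    m=mask[r0:r1,c0:c1].astype(np.float32)
    def cost(q):
        r=render(K,T,M[name],q[0]/1000,q[1]/1000,np.radians(q[2]),z0,m.shape,[c0,r0])
        return 1-np.minimum(r,m).sum()/np.maximum(r,m).sum()
    best=None
    for k in range(2):
        st=x0 if best is None else best.x
        sim=np.array([st]+[np.add(st,e) for e in ([4,0,0],[0,4,0],[0,0,6])])
        b=minimize(cost,st,method='Nelder-Mead',options=dict(initial_simplex=sim,xatol=.02,fatol=1e-5))
        if best is None or b.fun<best.fun: best=b
    return best.x,1-best.fun
def zmask(d,K,T,rect,zmin,grow=12,zmax=.06):
    cx,cy,w,h=rect; m=np.zeros(d.shape,bool)
    m[max(0,int(cy-h/2-grow)):int(cy+h/2+grow),max(0,int(cx-w/2-grow)):int(cx+w/2+grow)]=1
    P=world_pts(K,T,d,m&(d>0)); vv,uu=np.nonzero(m&(d>0)); o=np.zeros(d.shape,bool)
    k=(P[:,2]>zmin)&(P[:,2]<zmax); o[vv[k],uu[k]]=1
    n,l,st,_=cv2.connectedComponentsWithStats(o.astype(np.uint8))
    return l==1+np.argmax(st[1:,4]) if n>1 else o
if __name__=='__main__':
    tag,name,z0=sys.argv[1],sys.argv[2],float(sys.argv[3]); i=int(sys.argv[4]) if len(sys.argv)>4 else 0
    p,d,out,K,T=pickle.load(open(tag+'.pkl','rb'))
    e=out[name][i]
    P=world_pts(K,T,d,e['pixels']);c=np.median(P[:,:2],0)*1000
    if name=='upper_full': c=c-[29,0]
    if name=='bite_full': c=c-[22,0]
    for yaw in ([float(sys.argv[5])] if len(sys.argv)>5 else [0]):
        f1=fit(K,T,e['pixels'],name,[*c,yaw],z0)
        dep=zmask(d,K,T,e['rect'],z0+(.004 if 'bite' not in name else .0035))
        f2=fit(K,T,dep,name,[*c,yaw],z0)
        print(name,'net',f1[0].round(2),round(f1[1],3),'depth',f2[0].round(2),round(f2[1],3))
    q=f1[0]
    o=p[:,:,::-1].copy()
    for f,col in ((f1,(255,0,255)),(f2,(0,0,255))):
        q=f[0];r=render(K,T,M[name],q[0]/1000,q[1]/1000,np.radians(q[2]),z0,(420,560),[0,0])
        cs,_=cv2.findContours((r>.5).astype(np.uint8),cv2.RETR_LIST,cv2.CHAIN_APPROX_NONE); cv2.drawContours(o,cs,-1,col,1)
    v,u=np.nonzero(e['pixels']);cr=o[max(0,v.min()-30):v.max()+30,max(0,u.min()-30):u.max()+30]
    cv2.imwrite(f'pics/{tag}_{name}_fit.png',cv2.resize(cr,None,fx=4,fy=4,interpolation=cv2.INTER_NEAREST)[:600,:800])
E
python3 fit.py w_lq lower_quad 0.003
```

```text
lower_quad net [ 488.58 -290.45   -2.27] 0.968 depth [ 488.23 -290.36   -2.1 ] 0.944
```

View pics/w_lq_lower_quad_fit.png

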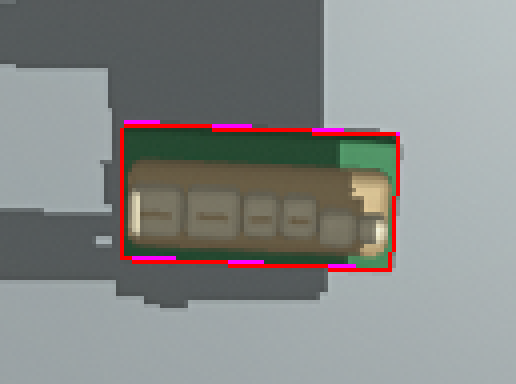

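```bash
python3 -m handwheel '-0.15 0.73 0 0 0 0.53;-0.15 0.73 0 0 0 0.53;-0.15 0.73 0 0 0 0.53;-0.15 0.73 0 0 0 0.53;-0.15 0.73 0 0 0 0.53' && python3 look.py w_uq upper_quad && python3 fit.py w_uq upper_quad 0 0 23
```

```text
t: 2.3
tool_pos: [0.4394, -0.0747, 0.1524]
orientation: [-3.074, -0.649, -0.001]
force: [0.8, 0.0, -0.4]
opening: 0.0926
2.3 [ 0.43937696 -0.0747215   0.15238614] 0.42622706820138506
upper_quad 0.79 [278. 191.  70.  37.] z [0.007 0.017 0.025] rect [441.4 -73.9] [32.1 60.4] 22.8
upper_quad 0.63 [198. 272.  62.  55.] z [0.003 0.014 0.025] rect [369.3 -26.3] [108.5  53.8] 24.9
upper_quad net [442.9  -73.52  22.31] 0.966 depth [442.55 -73.75  22.22] 0.948
```

```bash
ls pics
```

```text
side0.png
top0.png
top0z.png
w_lq.png
w_lq_lower_quad_fit.png
w_uq.png
w_uq_upper_quad_fit.png
wrist0.png
```

View pics/w_uq.png

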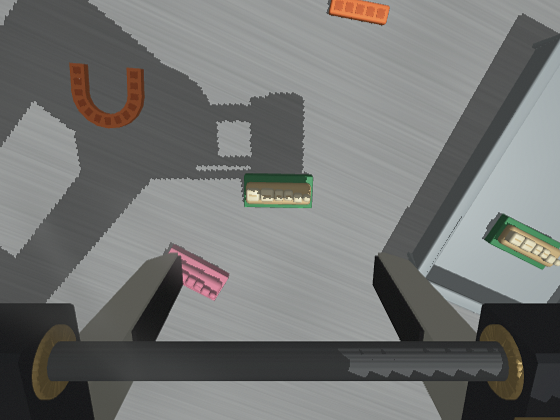

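View pics/w_uq_upper_quad_fit.png

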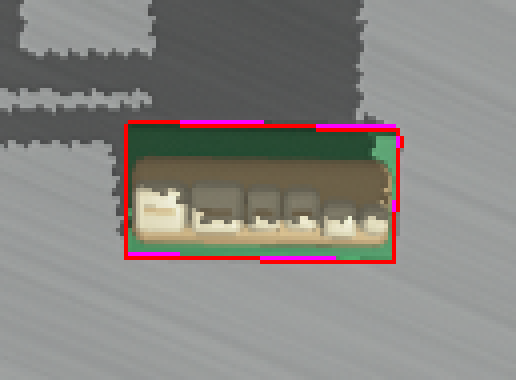

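```bash
python3 -m handwheel '0.006 0.003 -0.3 0 0 -0.034;0.006 0.003 -0.3 0 0 -0.034;0.006 0.003 -0.3 0 0 -0.034;0.006 0.003 -0.3 0 0 -0.034'
```

```text
t: 2.8
tool_pos: [0.4419, -0.0765, 0.0624]
orientation: [-3.082, -0.606, 0.002]
force: [1.2, 0.7, 1.2]
opening: 0.0932
```

```bash
python3 -m handwheel '0.003 0.01 -0.1 0 0 0;0.003 0.01 -0.195 0 0 0;0.003 0.01 -0.195 0 0 0;0.003 0.01 -0.195 0 0 0'; python3 -m handwheel '0 0 0 0 0 0;0 0 0 0 0 0;0 0 0 0 0 0' 0.3 12
```

```text
t: 3.2
tool_pos: [0.4446, -0.073, 0.0057]
orientation: [3.081, 0.608, 0.003]
force: [0.0, 0.7, 0.6]
opening: 0.0931
t: 3.5
tool_pos: [0.4444, -0.0725, 0.0049]
orientation: [3.081, 0.609, 0.003]
force: [0.3, -0.5, -0.7]
opening: 0.0735
```

```bash
python3 -m handwheel '-0.005 -0.002 0 0 0 0;-0.005 -0.002 0 0 0 0;-0.005 -0.002 0 0 0 0;-0.005 -0.002 0 0 0 0' 1 12; python3 -c "
from plant import robot
s=robot.read_state();print(s['t'],s['tool_pos'],s['opening'],s['force'])"
```

```text
t: 3.9
tool_pos: [0.4418, -0.0728, 0.0037]
orientation: [3.082, 0.609, -0.0]
force: [-2.1, -0.7, 5.4]
opening: 0.0579
3.9 [ 0.44178655 -0.07276118  0.00367031] 0.05794793447773299 [-2.09314398 -0.683604    5.38675715]
```

```bash
python3 -m handwheel '0 0 0.16 0 0 0;0 0 0.32 0 0 0;0.31 -0.73 0.32 0 0 -0.544;0.31 -0.73 0.32 0 0 -0.544;0.31 -0.73 0.32 0 0 -0.544'; python3 look.py w_uqh upper_quad lower_quad
```

```text
t: 4.4
tool_pos: [0.5016, -0.2123, 0.1004]
orientation: [3.14, -0.066, 0.003]
force: [1.6, 0.0, 0.5]
opening: 0.0578
4.4 [ 0.50155403 -0.21232219  0.10038513] 0.9650083443314501
lower_quad 0.68 [387. 228.  85.  38.] z [0.008 0.02  0.028] rect [ 486.6 -292.3] [62.5 32.8] 87.6
```

View pics/w_uqh.png

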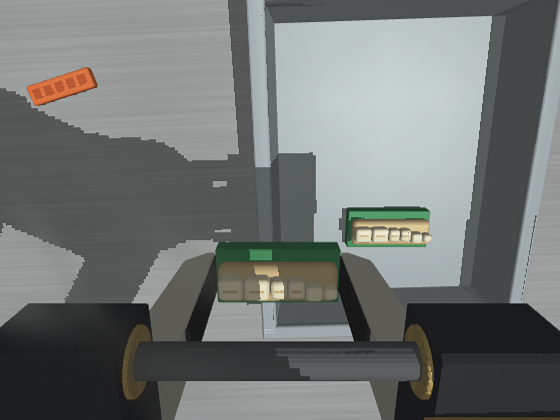

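```bash
cat > held.py <<'E'
import sys,pickle
from h import *
from plant import robot
p,d,out,K,T=pickle.load(open(sys.argv[1]+'.pkl','rb'))
tc=robot.camera_model('wrist')['tool_from_camera']
P=world_pts(K,tc,d,np.ones(d.shape,bool))*1000
k=(abs(P[:,1])<float(sys.argv[2]))&(P[:,2]>-30)&(P[:,2]<8)&(abs(P[:,0])<45)
P=P[k]
for z in range(-24,8,2):
    q=P[(P[:,2]>=z)&(P[:,2]<z+2)]
    if len(q)>8: print(z,len(q),'x',np.percentile(q[:,0],[2,10,50,90,98]).round(1),'y',np.percentile(q[:,1],[2,50,98]).round(1))
E
python3 held.py w_uqh 25
```

```text
-24 89 x [-1.3 -0.8  1.5  4.1  4.7] y [-24.4  -7.1  22.6]
-22 1562 x [-2.7 -1.8  1.5  5.2  6.3] y [-24.2  -4.6  23.4]
-20 425 x [-2.7 -0.5  4.1  6.3  6.8] y [-23.4  -0.3  23.8]
-18 264 x [0.5 2.2 5.7 6.6 7.4] y [-23.8  -0.5  23.5]
-16 1168 x [-6.8 -3.3  6.5  8.7  9.5] y [-23.3   5.1  24.2]
-14 571 x [-7.5 -6.7  9.  10.  10.3] y [-23.9   0.2  23.8]
-12 240 x [ 8.9  9.4  9.8 10.2 10.4] y [-24.2  -1.6  23.5]
-10 74 x [ 9.3  9.4  9.7  9.9 10. ] y [-24.2   3.2  24.1]
-8 937 x [-12.3   8.9  11.6  14.2  15. ] y [-24.1   0.7  24.1]
-6 747 x [-12.7   8.5  12.5  14.9  15.3] y [-23.9  -1.2  23.8]
-4 180 x [14.2 14.5 14.8 15.1 15.3] y [-23.4   1.9  23.7]
-2 168 x [14.3 14.6 14.9 15.2 15.4] y [-24.1  -0.5  23.9]
0 183 x [14.4 14.5 14.9 15.1 15.3] y [-24.1  -0.7  23.8]
2 36 x [14.4 14.5 14.7 14.8 14.8] y [-21.9   0.5  23.1]
```

```bash
python3 -m handwheel '0.1 -0.25 0 0 0 0;0.1 -0.25 0 0 0 0;0.1 -0.25 -0.15 0 0 0;0.1 -0.25 -0.15 0 0 0;0.1 -0.25 -0.15 0 0 0'; python3 -c "
from plant import robot
s=robot.read_state();print(s['t'],s['tool_pos'],s['dq'].round(3))"
```

```text
t: 5.05
tool_pos: [0.5289, -0.2838, 0.0531]
orientation: [-3.138, 0.056, 0.006]
force: [0.6, -0.5, 0.2]
opening: 0.0578
5.05 [ 0.52891462 -0.28382009  0.05313754] [ 0.007 -0.038 -0.04  -0.003 -0.002  0.002]
```

```bash
python3 -m handwheel '0.022 -0.028 -0.06 0 0 0;0.022 -0.028 -0.12 0 0 0;0.022 -0.028 -0.12 0 0 0;0.022 -0.028 -0.12 0 0 0'; python3 -c "
from plant import robot
s=robot.read_state();print(s['t'],s['tool_pos'],s['dq'].round(3))"; python3 look.py w_uqp lower_quad; python3 fit.py w_uqp lower_quad 0.003 ; python3 held.py w_uqp 25
```

```text
t: 5.45
tool_pos: [0.5375, -0.2936, 0.02]
orientation: [3.141, -0.056, 0.001]
force: [0.4, 0.5, 0.2]
opening: 0.058
5.45 [ 0.5375228  -0.29364398  0.02003318] [-0.003 -0.01  -0.016 -0.002 -0.008 -0.   ]
5.45 [ 0.5375228  -0.29364398  0.02003318] 0.015582681771364933
lower_quad 0.75 [275. 328. 108.  26.] z [0.005 0.013 0.017] rect [ 529.3 -293.4] [61.9 80.5] 85.7
lower_quad net [ 509.92 -291.48   -1.95] 0.462 depth [ 509.95 -291.35   -2.07] 0.43
-24 77 x [-1.3 -0.8  1.8  4.8  5.7] y [-24.3  -5.   20.8]
-22 1509 x [-2.7 -1.7  1.4  5.1  6.1] y [-24.1  -5.4  23.5]
-20 486 x [-2.4 -0.7  4.2  6.3  6.7] y [-23.7  -0.3  23.4]
-18 253 x [1.3 2.  5.5 6.6 7. ] y [-23.5   0.2  23.9]
-16 1135 x [-7.  -4.6  6.3  8.6  9.3] y [-23.6   5.   24. ]
-14 614 x [-7.5  2.   8.9  9.9 10.2] y [-23.5   0.7  24.3]
-12 231 x [ 8.8  9.3  9.8 10.1 10.3] y [-23.8   0.2  23.2]
-10 89 x [ 9.2  9.4  9.8  9.9 10. ] y [-23.2  -0.7  24. ]
-8 856 x [-12.2   8.9  11.6  14.3  15. ] y [-24.2  -0.2  23.8]
-6 804 x [-12.8   8.5  12.4  14.8  15.1] y [-23.8   0.5  24. ]
-4 189 x [14.2 14.5 14.8 15.1 15.3] y [-24.2  -0.2  24.2]
-2 175 x [14.3 14.5 14.8 15.2 15.3] y [-23.3  -0.2  23.6]
0 230 x [-40.2 -40.   14.6  15.   15.2] y [-23.9  -1.2  23.3]
2 276 x [-40.9 -40.6 -39.9  14.7  14.8] y [-23.9  -1.5  23.6]
4 120 x [-41.2 -40.8 -40.4 -39.6 -37. ] y [-23.5   1.9  24. ]
6 1003 x [-41.5 -40.9 -38.  -35.3 -34.6] y [-24.1  -0.2  23.9]
```

View pics/w_uqp.png

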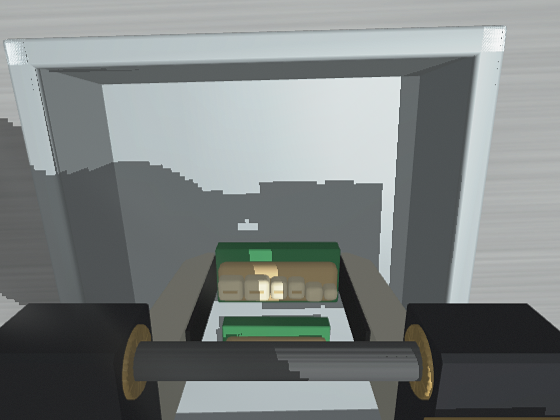

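```bash
python3 -m handwheel '-0.006 0.004 -0.02 0 0 0;-0.006 0.004 -0.044 0 0 0;-0.006 0.004 -0.044 0 0 0;-0.006 0.004 -0.044 0 0 0'; python3 -m handwheel '0 0 0 0 0 0;0 0 0 0 0 0;0 0 0 0 0 0' -0.5
```

```text
t: 5.95
tool_pos: [0.5354, -0.2931, 0.0052]
orientation: [3.141, -0.058, 0.001]
force: [0.7, -1.1, 1.3]
opening: 0.0577
t: 6.25
tool_pos: [0.535, -0.2928, 0.005]
orientation: [-3.141, 0.058, 0.001]
force: [0.1, -0.4, 0.4]
opening: 0.0698
```

```bash
python3 -m handwheel '0 0 0.16 0 0 0;0 0 0.32 0 0 0;0 0 0.5 0 0 0;0 0 0.5 0 0 0' ; python3 look.py w_q2 lower_quad upper_quad; python3 fit.py w_q2 lower_quad 0.003;python3 fit.py w_q2 upper_quad 0.003; python3 fit.py w_q2 upper_quad 0.003 1
```

```text
t: 6.65
tool_pos: [0.5391, -0.2955, 0.1643]
orientation: [3.134, -0.058, 0.017]
force: [0.8, -0.5, 1.8]
opening: 0.0698
6.65 [ 0.53908223 -0.29547147  0.16425928] 0.03525567962788584
lower_quad 0.57 [273. 247.  66.  32.] z [0.009 0.02  0.028] rect [ 488.8 -291.2] [58.8 29.1] 86.9
upper_quad 0.86 [276. 197.  66.  33.] z [0.011 0.021 0.028] rect [ 537.1 -292.7] [57.9 27.8] 87.7
lower_quad net [ 488.96 -290.69   -2.57] 0.922 depth [ 488.12 -290.39   -2.14] 0.921
upper_quad net [ 536.66 -292.81   -2.21] 0.949 depth [ 536.22 -292.52   -2.2 ] 0.942Traceback (most recent call last):
  File "fit.py", line 57, in <module>
    e=out[name][i]
      ~~~~~~~~~^^^
IndexError: list index out of range
```

View pics/w_q2.png

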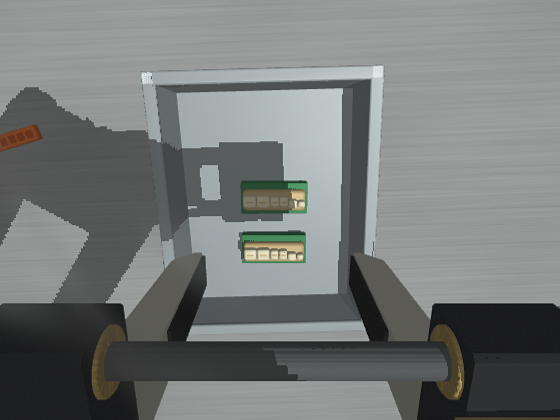

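```bash
python3 -m handwheel '0.16 0.8 0 0 0 0.38;0.16 0.8 0 0 0 0.38;0.16 0.8 0 0 0 0.38;0.16 0.8 0 0 0 0.38;0.16 0.8 0 0 0 0.38' -1; python3 -m handwheel '0.08 0.44 -0.04 0 0 0;0.08 0.44 -0.04 0 0 0;0.08 0.44 -0.04 0 0 0;0.08 0.44 -0.04 0 0 0'; python3 look.py w_uf upper_full; python3 fit.py w_uf upper_full 0 0 15
```

```text
t: 7.3
tool_pos: [0.5815, -0.0504, 0.1521]
orientation: [-3.113, -0.41, 0.007]
force: [0.9, -0.3, 0.2]
opening: 0.0928
t: 7.7
tool_pos: [0.6052, 0.0835, 0.1393]
orientation: [-3.112, -0.417, 0.009]
force: [0.2, -1.0, 0.2]
opening: 0.0926
7.7 [0.60515314 0.08354615 0.13933778] 0.06965837588198133
upper_full 0.84 [284. 176.  76.  72.] z [0.009 0.015 0.025] rect [622.3  84.7] [60.4 62.3] 17.0
upper_full 0.31 [ 27. 278.  53.  55.] z [0.005 0.013 0.028] rect [532.9 215.4] [ 55.3 230. ] 41.6
upper_full net [596.73  75.75  17.99] 0.939 depth [595.96  76.06  17.15] 0.923
```

View pics/w_uf.png

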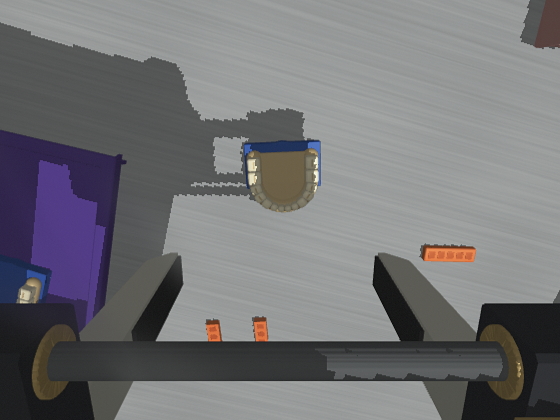

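View pics/w_uf_upper_full_fit.png

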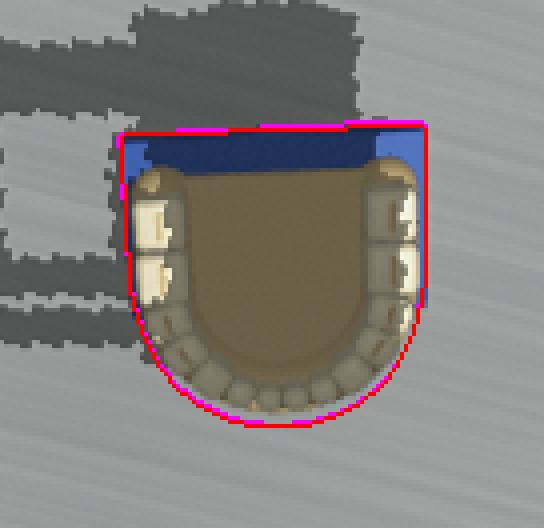

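```bash
python3 -m handwheel '0.071 0.006 -0.15 0 0 0.042;0.071 0.006 -0.28 0 0 0.042;0.071 0.006 -0.28 0 0 0.042;0.071 0.006 -0.28 0 0 0.042'
```

```text
t: 8.2
tool_pos: [0.627, 0.0794, 0.0581]
orientation: [-3.108, -0.458, 0.006]
force: [-0.0, 0.6, 0.4]
opening: 0.093
```

```bash
python3 -m handwheel '0 0.02 0 0 0 0;0 0.02 0 0 0 0'; python3 look.py w_uf2 upper_full; python3 fit.py w_uf2 upper_full 0 0 17; python3 -c "
from plant import robot
s=robot.read_state();print(s['t'],s['tool_pos'],s['dq'].round(3))"
```

```text
t: 8.4
tool_pos: [0.6303, 0.0873, 0.0624]
orientation: [3.107, 0.461, 0.007]
force: [0.4, 0.4, 0.6]
opening: 0.093
8.4 [0.63034251 0.08726825 0.06235007] 0.00937397486556472
8.5 [0.62988829 0.08708841 0.06163723] [ 0.     0.006  0.01  -0.001 -0.003 -0.   ]Traceback (most recent call last):
  File "fit.py", line 57, in <module>
    e=out[name][i]
      ~~~~~~~~~^^^
IndexError: list index out of range
```

View pics/w_uf2.png

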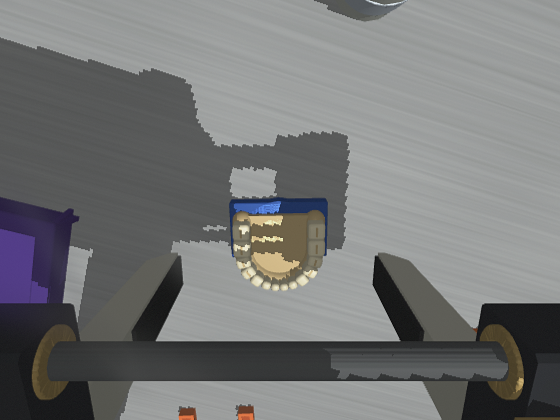

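```bash
python3 -m handwheel '-0.01 -0.005 -0.1 0 0 0;-0.01 -0.005 -0.191 0 0 0;-0.01 -0.005 -0.191 0 0 0;-0.01 -0.005 -0.191 0 0 0'; python3 -m handwheel '0 0 0 0 0 0;0 0 0 0 0 0;0 0 0 0 0 0;0 0 0 0 0 0;0 0 0 0 0 0' 1 15
```

```text
t: 8.9
tool_pos: [0.626, 0.0854, 0.0027]
orientation: [3.107, 0.461, 0.001]
force: [0.1, -0.8, 0.4]
opening: 0.093
t: 9.4
tool_pos: [0.6256, 0.0853, 0.0021]
orientation: [3.108, 0.461, 0.0]
force: [-1.3, -0.1, 1.8]
opening: 0.0598
```

```bash
python3 -m handwheel '0 0 0.16 0 0 0;0 0 0.32 0 0 0;-0.6 0.68 0.5 0 0 -0.45;-0.6 0.68 0.5 0 0 -0.45;-0.6 0.68 0.5 0 0 -0.45'; python3 -m handwheel '-0.3 0.35 0.05 0 0 0;-0.3 0.35 0.05 0 0 0;-0.3 0.35 0.05 0 0 0;-0.3 0.35 0.05 0 0 0'
```

```text
t: 9.9
tool_pos: [0.5271, 0.1964, 0.1278]
orientation: [-3.14, 0.103, -0.001]
force: [1.8, 1.2, -0.9]
opening: 0.0598
t: 10.3
tool_pos: [0.4352, 0.3042, 0.1428]
orientation: [-3.139, 0.085, 0.001]
force: [0.8, -0.3, -0.8]
opening: 0.0596
```

```bash
python3 -m handwheel '0 0 0 0 0 0'; python3 look.py w_lf lower_full; python3 fit.py w_lf lower_full 0.003; python3 held.py w_lf 26
```

```text
t: 10.4
tool_pos: [0.4377, 0.3012, 0.1422]
orientation: [3.14, -0.089, 0.001]
force: [0.6, -0.9, -1.2]
opening: 0.0599
10.4 [0.43767948 0.30122154 0.14219666] 0.04168397116649368
lower_full 0.76 [291. 167.  83.  76.] z [0.011 0.014 0.028] rect [460.8 290.6] [63.1 61.1] 85.7
lower_full net [462.94 291.45  -6.53] 0.947 depth [462.96 291.31  -5.22] 0.928
-24 2567 x [-21.7 -18.6  -0.8  13.3  15.9] y [-25.4   6.4  25.1]
-22 1073 x [-22.7 -21.2  -7.4  15.8  16.9] y [-25.2   3.4  25. ]
-20 385 x [-22.5 -21.7 -12.   16.7  17.1] y [-24.3   0.7  24.3]
-18 315 x [-22.7 -21.7 -15.5  16.5  17. ] y [-24.   -0.2  23.7]
-16 668 x [-22.2 -21.2 -13.8  17.8  19.1] y [-24.3   0.2  23.6]
-14 4455 x [-18.8 -14.2   2.5  17.1  19.3] y [-19.2  -0.3  18.9]
-12 1491 x [-17.1 -12.1   5.7  18.9  20.5] y [-21.2  -0.3  20.6]
-10 822 x [18.5 19.  22.  25.2 26.1] y [-25.    0.4  24.8]
-8 1119 x [18.7 19.5 23.  25.8 26.4] y [-24.6  -0.7  24.9]
-6 179 x [25.1 25.5 25.9 26.5 26.8] y [-24.6  -0.3  24.5]
-4 168 x [25.3 25.5 26.  26.5 26.9] y [-24.6   0.4  24.9]
-2 165 x [25.2 25.4 25.9 26.5 26.8] y [-25.    0.2  24.7]
0 71 x [25.1 25.5 25.8 26.5 26.8] y [-23.9   2.5  22.8]
```

View pics/w_lf.png

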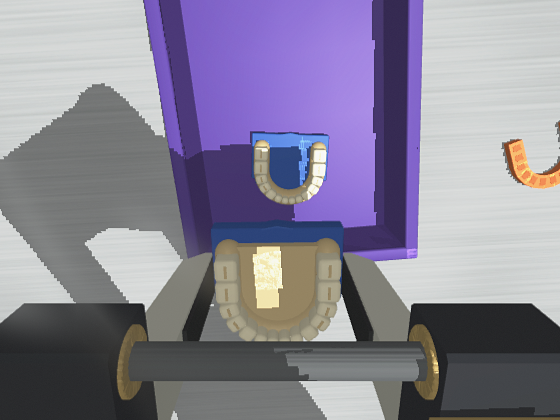

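View pics/w_lf_lower_full_fit.png

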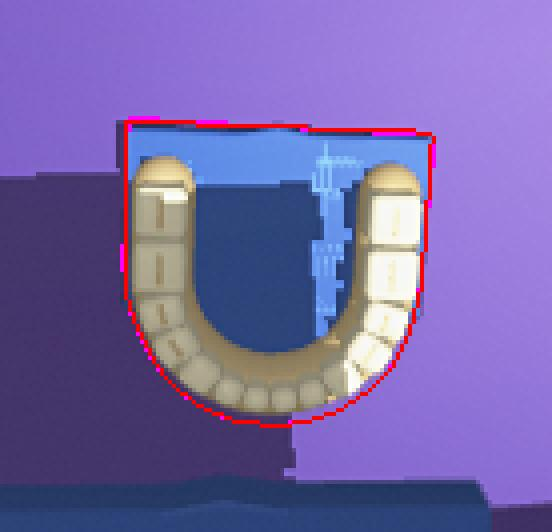

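```bash
cat > heel.py <<'E'
import sys,pickle
from h import *
# heel/back-face and sides of a cast standing at z0: tag z0 x y yaw(guess, cast-centre)
tag=sys.argv[1];z0,x,y,yaw=map(float,sys.argv[2:6])
p,d,out,K,T=pickle.load(open(tag+'.pkl','rb'))
P=world_pts(K,T,d,np.ones(d.shape,bool))*1000
a=np.radians(yaw);L=(P[:,:2]-[x,y])@np.array([[np.cos(a),-np.sin(a)],[np.sin(a),np.cos(a)]])
z=P[:,2]-z0*1000
k=(abs(L[:,0])<45)&(abs(L[:,1])<45)
b=k&(z>2.5)&(z<7.5)&(L[:,0]>15)&(abs(L[:,1])<32)
Q=L[b]; 
if len(Q)>20:
    q=Q[abs(Q[:,1])<27]; f=np.polyfit(q[:,1],q[:,0],1)
    print('back face n',len(q),'x med',np.median(q[:,0]).round(2),'slope deg',np.degrees(np.arctan(f[0])).round(2))
t=k&(z>8.5)&(z<11.5)&(L[:,0]>0)
Q=L[t]
for lo in range(-30,30,6):
    q=Q[(Q[:,1]>=lo)&(Q[:,1]<lo+6)]
    if len(q)>10: print(lo,'plate top xmax(98%)',np.percentile(q[:,0],98).round(2))
for lo in range(10,28,6):
    q=Q[(Q[:,0]>=lo)&(Q[:,0]<lo+6)]
    if len(q)>10: print('x',lo,'y',np.percentile(q[:,1],[1,99]).round(2),'mid',np.percentile(q[:,1],[1,99]).mean().round(2))
t=k&(z>23)&(z<27); Q=L[t]
if len(Q): print('teeth tops x',np.percentile(Q[:,0],[1,99]).round(2),'y',np.percentile(Q[:,1],[1,99]).round(2),'mid',np.percentile(Q[:,1],[1,99]).mean().round(2))
E
sed -i "s/^pl=.*/_a=np.arcsin(30\/31.93);_t=np.linspace(-_a,_a,25);pl=np.r_[[[28,30]],np.c_[2.93-31.93*np.cos(_t),-31.93*np.sin(_t)],[[28,-30]]]\ndef TS(): t=Dshape(0,27.5,20); t[t[:,0]<0,0]*=25\/27.5; return t/; s/Dshape(0,27.5,20)/TS()/g; s/t=TS(); t\[/t=Dshape(0,27.5,20); t[/" fit.py; grep -n TS fit.py
python3 fit.py w_lf lower_full 0.003; python3 fit.py w_uf upper_full 0 0 17; python3 heel.py w_lf 0.003 463 291.4 -6
```

```text
11:def TS(): t=Dshape(0,27.5,20); t[t[:,0]<0,0]*=25/27.5; return t
12:M['lower_full']=[('hull',[(pl,0),(pl,10)]),('hull',[(TS(),10),(TS(),25)])]
14:M['upper_full']=[('hull',[(up,0),(up,10)]),('hull',[(TS()+[29,0],10),(TS()+[29,0],25)])]
lower_full net [462.8  291.49  -6.01] 0.971 depth [463.02 291.    -4.7 ] 0.954
upper_full net [596.64  75.98  17.63] 0.968 depth [596.57  76.24  17.21] 0.951
back face n 44 x med 27.72 slope deg -0.65
-30 plate top xmax(98%) 27.71
-24 plate top xmax(98%) 27.51
-18 plate top xmax(98%) 27.17
-12 plate top xmax(98%) 27.34
-6 plate top xmax(98%) 27.32
0 plate top xmax(98%) 27.61
6 plate top xmax(98%) 26.71
12 plate top xmax(98%) 27.13
18 plate top xmax(98%) 26.86
24 plate top xmax(98%) 26.59
x 10 y [-29.29  29.55] mid 0.13
x 16 y [-29.24  29.67] mid 0.22
x 22 y [-28.98  29.5 ] mid 0.26
teeth tops x [-23.33  17.88] y [-26.29  26.31] mid 0.01
```

View pics/w_lf_lower_full_fit.png

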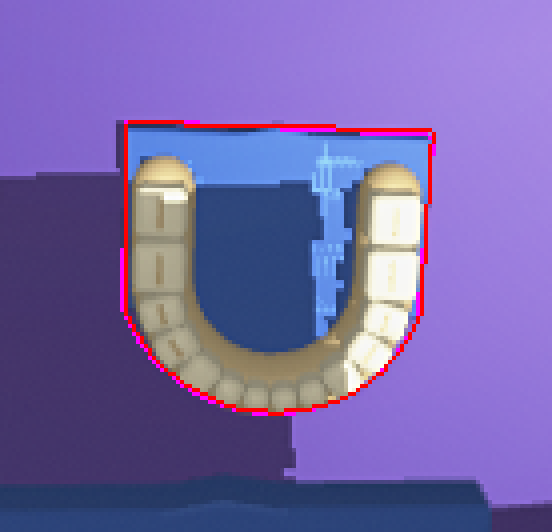

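```bash
python3 -m handwheel '0.345 -0.057 0 0 0 -0.048;0.345 -0.057 0 0 0 -0.048;0.345 -0.057 -0.14 0 0 -0.048;0.345 -0.057 -0.28 0 0 -0.048;0.345 -0.057 -0.28 0 0 -0.048'; python3 -m handwheel '0 0 0 0 0 0;0 0 0 0 0 0'
```

```text
t: 11.0
tool_pos: [0.5375, 0.2794, 0.0503]
orientation: [3.132, -0.156, -0.019]
force: [-1.1, -0.8, -2.6]
opening: 0.0597
t: 11.2
tool_pos: [0.5434, 0.2838, 0.0608]
orientation: [-3.136, 0.152, -0.005]
force: [-0.1, 0.6, -0.9]
opening: 0.0598
```

```bash
python3 -m handwheel '-0.008 0 -0.07 0 0 0;-0.008 0 -0.135 0 0 0;-0.008 0 -0.135 0 0 0;-0.008 0 -0.135 0 0 0'; python3 look.py w_ufp; python3 held.py w_ufp 26
python3 - <<'E'
import pickle
from h import *
from plant import robot
p,d,out,K,T=pickle.load(open('w_ufp.pkl','rb'))
tc=robot.camera_model('wrist')['tool_from_camera']
P=world_pts(K,tc,d,np.ones(d.shape,bool))*1000
# lower behind held: tool x < -40, plate top at tool z ~ tcpz-13
tz=T@np.linalg.inv(tc); print('tcpz',tz[2,3])
k=(P[:,0]<-40)&(P[:,0]>-80)&(abs(P[:,1])<36)&(abs(P[:,2]-(tz[2,3]*1000-13))<1.5)
Q=P[k];print(len(Q))
for lo in range(-30,30,6):
    q=Q[(Q[:,1]>=lo)&(Q[:,1]<lo+6)]
    if len(q)>5: print(lo,'x98',np.percentile(q[:,0],98).round(1),'min',q[:,0].min().round(1))
if len(Q):print('y',np.percentile(Q[:,1],[1,99]))
E
```

```text
t: 11.6
tool_pos: [0.5404, 0.2841, 0.0199]
orientation: [-3.137, 0.151, -0.004]
force: [0.1, -0.0, -0.7]
opening: 0.0598
11.6 [0.54036919 0.28414575 0.01989984] 0.013576741374408906
-24 2459 x [-21.9 -18.7  -1.1  13.3  15.9] y [-25.4   7.3  25. ]
-22 1147 x [-22.7 -21.4  -6.   15.5  16.8] y [-25.3   3.7  25.4]
-20 403 x [-22.8 -21.6 -12.   16.4  17. ] y [-24.9  -0.3  24. ]
-18 336 x [-22.6 -21.8 -13.2  16.6  17.1] y [-24.   -0.1  23.9]
-16 650 x [-22.3 -21.1 -14.   17.8  19. ] y [-24.7  -0.3  23.6]
-14 4355 x [-18.8 -14.5   2.1  17.1  19.2] y [-18.8  -0.8  18.6]
-12 1588 x [-17.1 -11.8   5.8  18.8  20.4] y [-20.4   0.1  20.5]
-10 802 x [18.5 18.8 21.4 25.1 25.9] y [-24.9  -0.3  24.9]
-8 1163 x [18.7 19.7 23.1 25.8 26.4] y [-24.7   0.1  24.8]
-6 173 x [25.1 25.4 25.9 26.4 26.8] y [-24.9  -0.8  24.4]
-4 157 x [25.3 25.5 25.9 26.5 26.8] y [-24.7   1.   24.8]
-2 155 x [25.3 25.4 25.8 26.4 26.8] y [-23.5   0.1  25. ]
0 88 x [25.1 25.3 25.8 26.2 26.5] y [-25.3   3.4  25.1]
tcpz 0.01989984300149747
827
-30 x98 -71.1 min -78.4
-18 x98 -70.3 min -79.8
-12 x98 -70.7 min -79.9
-6 x98 -70.3 min -80.0
0 x98 -70.2 min -79.9
6 x98 -70.1 min -79.8
12 x98 -70.6 min -79.9
24 x98 -70.8 min -79.7
y [-28.96867637  30.10708005]
```

View pics/w_ufp.png

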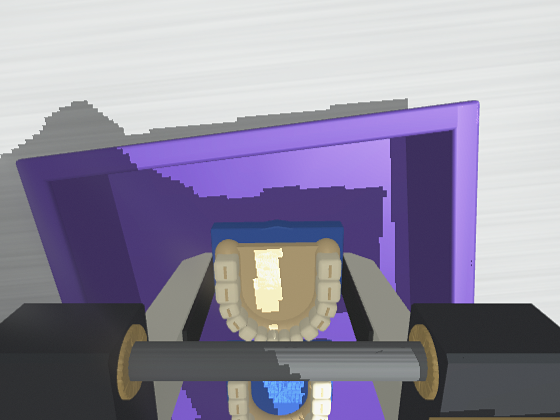

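Run:
```python
import pickle
from h import *
from plant import robot
for tag in ('w_ufp','w_lf'):
    p,d,out,K,T=pickle.load(open(tag+'.pkl','rb'))
    P=world_pts(K,T,d,np.ones(d.shape,bool))*1000
    for xlo in (480,500,520,540,560,570,580):
        k=(P[:,0]>xlo)&(P[:,0]<xlo+10)&(P[:,1]>190)&(P[:,1]<400)
        for z0,z1 in ((1,5),(5,9),(10,15),(20,25),(35,40)):
            q=P[k&(P[:,2]>z0)&(P[:,2]<z1)]
            if len(q)>10: print(tag,xlo,z0,z1,len(q),'y',np.percentile(q[:,1],[1,99]).round(1))
```

```text
w_ufp 480 1 5 258 y [245.6 274.8]
w_ufp 480 20 25 14 y [306.8 316.2]
w_ufp 500 1 5 606 y [214.5 329.9]
w_ufp 520 1 5 806 y [214.8 362.6]
w_ufp 520 5 9 115 y [214.  363.5]
w_ufp 520 10 15 117 y [213.2 364.3]
w_ufp 520 20 25 91 y [211.8 213.4]
w_ufp 520 35 40 357 y [210.  305.3]
w_ufp 540 1 5 2346 y [215.9 363. ]
w_ufp 540 5 9 159 y [214.8 364.3]
w_ufp 540 10 15 210 y [213.9 364.9]
w_ufp 540 20 25 316 y [212.5 366.4]
w_ufp 540 35 40 589 y [210.6 368.4]
w_ufp 560 1 5 5124 y [217.  363.2]
w_ufp 560 5 9 162 y [215.4 364.8]
w_ufp 560 10 15 227 y [214.6 365.7]
w_ufp 560 20 25 723 y [213.2 366.9]
w_ufp 560 35 40 338 y [211.  369.2]
w_ufp 570 1 5 5671 y [217.5 363.4]
w_ufp 570 5 9 183 y [215.6 365.3]
w_ufp 570 10 15 234 y [214.8 365.9]
w_ufp 570 20 25 283 y [213.4 367.5]
w_ufp 570 35 40 345 y [211.3 369.4]
w_ufp 580 1 5 5908 y [217.6 363.8]
w_ufp 580 5 9 186 y [216.1 365.5]
w_ufp 580 10 15 248 y [215.1 366.2]
w_ufp 580 20 25 292 y [213.6 367.6]
w_ufp 580 35 40 355 y [211.7 369.9]
w_lf 480 1 5 1410 y [214.3 361.1]
w_lf 480 5 9 75 y [212.8 362.3]
w_lf 480 10 15 864 y [212.6 362.7]
w_lf 480 20 2
[... 362 characters left out ...]
520 35 40 80 y [209.9 367.5]
w_lf 540 1 5 2772 y [216.7 362.8]
w_lf 540 5 9 65 y [214.6 364. ]
w_lf 540 10 15 86 y [214.  364.9]
w_lf 540 20 25 87 y [212.7 366.2]
w_lf 540 35 40 88 y [210.6 368.2]
w_lf 560 1 5 2929 y [217.4 363.2]
w_lf 560 5 9 69 y [215.3 364.6]
w_lf 560 10 15 83 y [214.6 365.6]
w_lf 560 20 25 95 y [212.9 366.9]
w_lf 560 35 40 95 y [211.3 368.9]
w_lf 570 1 5 3037 y [217.5 363.9]
w_lf 570 5 9 76 y [215.7 365. ]
w_lf 570 10 15 83 y [214.6 365.7]
w_lf 570 20 25 84 y [213.4 367.1]
w_lf 570 35 40 62 y [211.5 369.2]
w_lf 580 1 5 1672 y [223.4 392.9]
w_lf 580 5 9 36 y [217.5 365.1]
w_lf 580 10 15 30 y [364.8 366.1]
w_lf 580 20 25 22 y [366.2 367.6]
w_lf 580 35 40 13 y [368.3 369.2]
```

```bash
python3 -m handwheel '0.002 0 -0.025 0 0 0;0.002 0 -0.047 0 0 0;0.002 0 -0.047 0 0 0;0.002 0 -0.047 0 0 0'; python3 -m handwheel '0 0 0 0 0 0;0 0 0 0 0 0;0 0 0 0 0 0' -0.48;  python3 -m handwheel '0 0 0.16 0 0 0;0 0 0.32 0 0 0;-0.1 0 0.48 0 0 0;-0.1 0 0.48 0 0 0;-0.1 0 0.48 0 0 0'; python3 look.py w_f2 lower_full upper_full; python3 fit.py w_f2 lower_full 0.003; python3 fit.py w_f2 upper_full 0.003
```

```text
t: 12.05
tool_pos: [0.5404, 0.2838, 0.0039]
orientation: [-3.137, 0.152, -0.001]
force: [1.0, 1.4, 0.6]
opening: 0.0598
t: 12.35
tool_pos: [0.5396, 0.2834, 0.0034]
orientation: [3.138, -0.152, -0.001]
force: [0.3, 0.1, -0.3]
opening: 0.0687
t: 12.85
tool_pos: [0.5106, 0.2843, 0.1498]
orientation: [-3.136, 0.151, -0.006]
force: [-0.2, -0.2, -0.7]
opening: 0.0689
12.85 [0.51058752 0.2842609  0.14982694] 0.06020797472749648
lower_full 0.56 [277. 249.  72.  68.] z [0.011 0.014 0.028] rect [459.3 291.1] [62.4 65. ] 85.6
upper_full 0.85 [273. 163.  77.  72.] z [0.012 0.018 0.028] rect [539.5 283.6] [59.8 55.9] 87.2
lower_full net [462.71 291.1   -4.91] 0.943 depth [462.02 291.09  -4.52] 0.923
upper_full net [510.02 285.29  -3.26] 0.939 depth [509.8  286.78  -4.67] 0.958
```

View pics/w_f2.png

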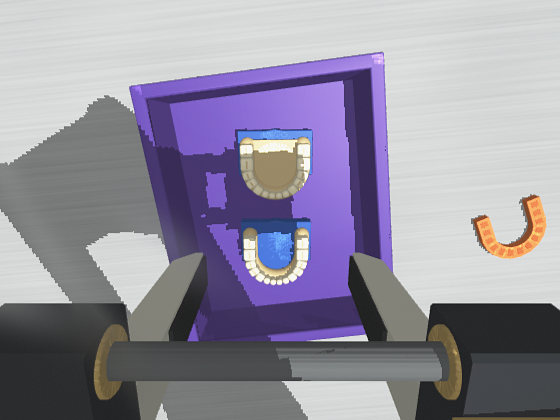

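```bash
python3 -m handwheel '-0.2 -0.68 0 0 0 0.56;-0.2 -0.68 0 0 0 0.56;-0.2 -0.68 0 0 0 0.56;-0.2 -0.68 0 0 0 0.56;-0.2 -0.68 0 0 0 0.56' -1;python3 -m handwheel '0 0 0 0 0 0;0 0 0 0 0 0'; python3 look.py w_bf bite_full; python3 fit.py w_bf bite_full 0 0 20
```

```text
t: 13.5
tool_pos: [0.4475, 0.076, 0.145]
orientation: [3.095, 0.533, -0.008]
force: [0.6, 0.0, 0.0]
opening: 0.0925
t: 13.7
tool_pos: [0.4494, 0.0794, 0.1462]
orientation: [-3.095, -0.534, 0.003]
force: [0.2, 0.4, -0.0]
opening: 0.0926
13.7 [0.44943555 0.07942625 0.1462141 ] 0.02909405956964167
bite_full 0.84 [277. 187.  68.  59.] z [0.005 0.007 0.008] rect [457.2  81.9] [49.9 55. ] 19.0
bite_full net [440.58  75.97  19.61] 0.942 depth [440.33  76.07  19.08] 0.932
```

View pics/w_bf_bite_full_fit.png

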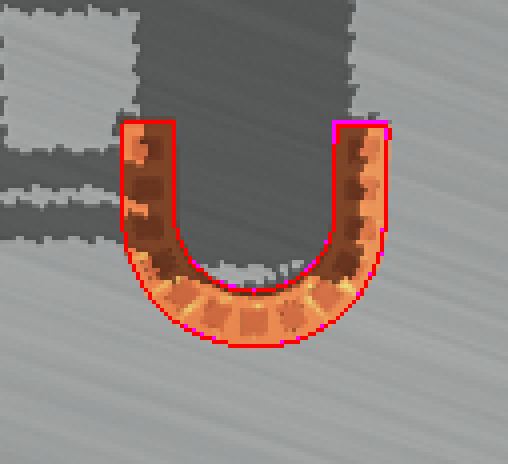

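```bash
python3 -m handwheel '0.071 0.024 -0.16 0 0 0;0.071 0.024 -0.32 0 0 0;0.071 0.024 -0.32 0 0 0;0.071 0.024 -0.32 0 0 0;0.071 0.024 -0.32 0 0 0'
```

```text
t: 14.3
tool_pos: [0.4728, 0.0874, 0.0538]
orientation: [3.095, 0.538, 0.004]
force: [0.1, 0.1, 0.8]
opening: 0.0926
```

```bash
python3 -m handwheel '-0.006 -0.002 -0.1 0 0 0;-0.006 -0.002 -0.165 0 0 0;-0.006 -0.002 -0.165 0 0 0;-0.006 -0.002 -0.165 0 0 0'; python3 -m handwheel '0 0 0 0 0 0;0 0 0 0 0 0;0 0 0 0 0 0;0 0 0 0 0 0;0 0 0 0 0 0' 1 6
```

```text
t: 14.7
tool_pos: [0.4709, 0.0864, 0.0042]
orientation: [3.095, 0.537, 0.004]
force: [0.4, 0.6, 1.0]
opening: 0.093
t: 15.2
tool_pos: [0.4695, 0.0862, 0.0023]
orientation: [3.095, 0.536, 0.0]
force: [-1.0, 0.3, -0.2]
opening: 0.0577
```

```bash
python3 -m handwheel '0 0 0 0 0 0;0 0 0 0 0 0' 1 6; python3 -m handwheel '0 0 0.16 0 0 0;0 0 0.32 0 0 0;0 0 0.48 0 0 0;0 0.3 0.48 0 0 -0.55;0 0.3 0.48 0 0 -0.55'; python3 look.py w_bfh; python3 held.py w_bfh 24
```

```text
t: 15.4
tool_pos: [0.4694, 0.0862, 0.0021]
orientation: [-3.095, -0.536, 0.0]
force: [-0.5, 0.5, 2.2]
opening: 0.055
t: 15.9
tool_pos: [0.4715, 0.1723, 0.1488]
orientation: [-3.139, -0.109, -0.008]
force: [-0.5, -0.6, -0.3]
opening: 0.0548
15.9 [0.4715124  0.17230844 0.14879729] 2.2029161034743914
-8 71 x [-32.2 -28.5 -11.8   8.   11.1] y [-23.1   9.7  23.6]
-6 3424 x [-34.1 -30.8 -18.2   6.3  10.9] y [-23.5   0.9  23.4]
-4 557 x [-34.2 -30.  -19.6   9.8  11.7] y [-22.9  -0.1  23.2]
-2 244 x [-25.2 -24.8 -18.2  11.6  11.8] y [-22.5  -0.6  22.6]
0 230 x [-25.3 -24.6 -19.2  11.5  11.7] y [-22.5   1.7  22.1]
2 40 x [-25.4 -24.9 -18.5  11.   11.2] y [-18.    0.7  20.1]
```

View pics/w_bfh.png

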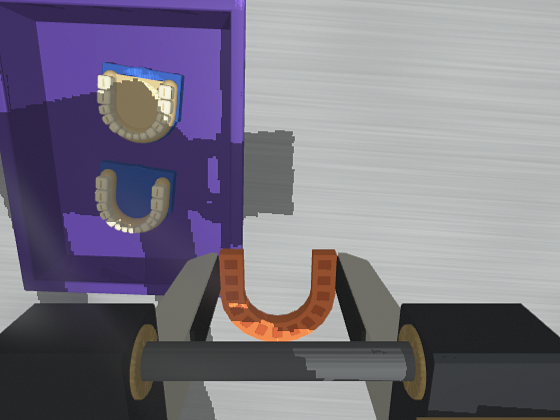

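```bash
python3 -m handwheel '0 0.38 0 0 0 0;0 0.38 0 0 0 0;0 0.38 0 0 0 0;0 0.38 0 0 0 0;0 0.38 0 0 0 0'; python3 look.py w_lf2 lower_full; python3 fit.py w_lf2 lower_full 0.003 0 -5; python3 heel.py w_lf2 0.003 462.6 291.3 -5.1
```

```text
t: 16.45
tool_pos: [0.4693, 0.2849, 0.1456]
orientation: [3.138, 0.122, -0.001]
force: [-0.1, -0.6, -0.3]
opening: 0.0549
16.45 [0.46933809 0.28493736 0.14556425] 0.024237240860322633
lower_full 0.71 [273. 202.  76.  74.] z [0.012 0.014 0.028] rect [462.2 290. ] [62.5 59. ] 87.3
lower_full 0.71 [290. 108.  86.  79.] z [0.012 0.018 0.028] rect [538.9 283.9] [61.6 58.2] 84.3
lower_full net [463.3  290.66  -3.59] 0.942 depth [462.8  291.39  -6.04] 0.942
back face n 80 x med 27.97 slope deg 0.02
-30 plate top xmax(98%) 27.83
-24 plate top xmax(98%) 27.73
-18 plate top xmax(98%) 27.46
-12 plate top xmax(98%) 27.44
-6 plate top xmax(98%) 27.73
0 plate top xmax(98%) 28.25
6 plate top xmax(98%) 27.32
12 plate top xmax(98%) 27.61
18 plate top xmax(98%) 27.87
24 plate top xmax(98%) 27.8
x 10 y [-29.51  29.58] mid 0.03
x 16 y [-29.3   29.39] mid 0.05
x 22 y [-28.87  29.25] mid 0.19
teeth tops x [-22.8   18.25] y [-26.42  26.3 ] mid -0.06
```

View pics/w_lf2.png

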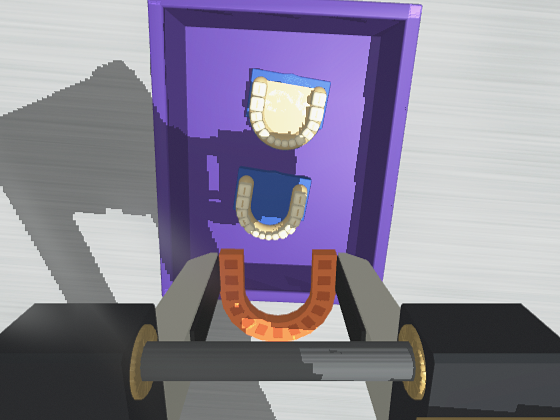

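View pics/w_lf2_lower_full_fit.png

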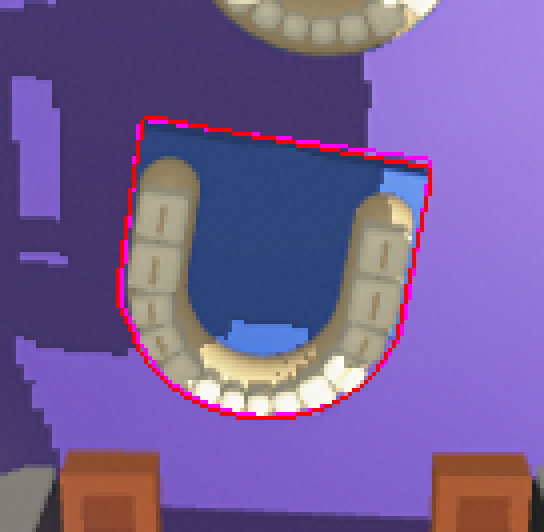

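```bash
python3 -m handwheel '0.006 0.019 -0.1 0 0 -0.212;0.006 0.019 -0.2 0 0 -0.212;0.006 0.019 -0.3 0 0 -0.212;0.006 0.019 -0.3 0 0 -0.212;0.006 0.019 -0.3 0 0 -0.212';  python3 -m handwheel '0 0 0 0 0 0;0 0 0 0 0 0'
```

```text
t: 17.05
tool_pos: [0.4713, 0.2902, 0.0563]
orientation: [3.138, -0.142, -0.002]
force: [1.2, 1.6, 0.0]
opening: 0.0546
t: 17.25
tool_pos: [0.473, 0.2918, 0.0584]
orientation: [-3.137, 0.141, -0.005]
force: [-0.2, -0.2, -0.5]
opening: 0.0549
```

```bash
python3 -m handwheel '-0.0067 -0.0043 -0.04 0 0 0;-0.0067 -0.0043 -0.08 0 0 0;-0.0067 -0.0043 -0.08 0 0 0;-0.0067 -0.0043 -0.08 0 0 0;-0.0067 -0.0043 -0.08 0 0 0'; python3 look.py w_bfp; python3 held.py w_bfp 24
```

```text
t: 17.75
tool_pos: [0.4692, 0.2901, 0.0319]
orientation: [3.138, -0.14, -0.001]
force: [-0.1, 1.0, -0.4]
opening: 0.0549
17.75 [0.46921419 0.29005343 0.03194332] 0.00593071223466619
-8 567 x [-31.8 -28.5 -10.7   7.9  11.2] y [-23.7   4.2  23.6]
-6 3306 x [-34.1 -30.7 -19.1   6.   11.1] y [-23.4   0.7  23.3]
-4 265 x [-31.8 -24.9 -18.9  11.7  12. ] y [-22.6  -0.3  23.1]
-2 255 x [-25.1 -24.6 -18.1  11.7  12. ] y [-22.2   0.3  22.6]
0 186 x [-25.1 -24.7 -18.5  11.5  11.9] y [-22.5   0.3  22.2]
2 35 x [-25.1 -24.6  -4.   11.5  12. ] y [-23.    2.3  23.6]
4 213 x [-26.7 -26.1 -16.2  11.7  12.2] y [-23.3   1.8  23.2]
6 214 x [-27.2 -26.5 -20.6  11.8  12.2] y [-22.4   0.5  22.5]
```

View pics/w_bfp.png

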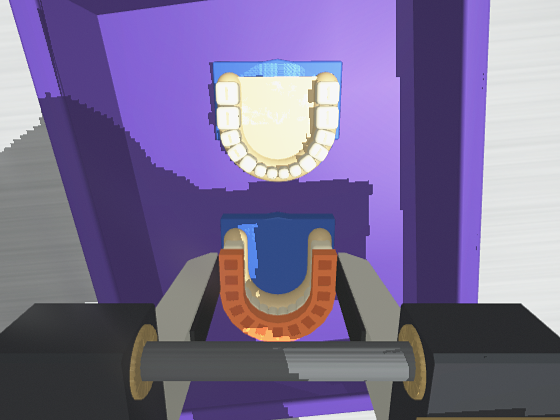

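```bash
python3 heel.py w_bfp 0.003 462.6 291.3 -5.1
python3 - <<'E'
import pickle
from h import *
from plant import robot
p,d,out,K,T=pickle.load(open('w_bfp.pkl','rb'))
tc=robot.camera_model('wrist')['tool_from_camera']
P=world_pts(K,tc,d,np.ones(d.shape,bool))*1000
z=P[:,2]
for nm,a,b in (('plate top',17,21),('face',22,27),('teeth',2,5)):
    k=(abs(P[:,1])<36)&(P[:,0]>-35)&(P[:,0]<35)&(z>a)&(z<b)
    Q=P[k];print(nm,len(Q),'x',np.percentile(Q[:,0],[50,95,98]).round(1),'y',np.percentile(Q[:,1],[1,99]).round(1))
k=(z>17)&(z<21)&(P[:,0]>14)&(P[:,0]<26)&(abs(P[:,1])<36);Q=P[k];print('heel zone y',np.percentile(Q[:,1],[0.5,99.5]),'x',np.percentile(Q[:,0],98))
E
```

```text
back face n 289 x med 27.87 slope deg -0.06
-30 plate top xmax(98%) 27.9
-24 plate top xmax(98%) 27.98
-18 plate top xmax(98%) 27.64
-12 plate top xmax(98%) 27.38
-6 plate top xmax(98%) 27.98
0 plate top xmax(98%) 28.14
6 plate top xmax(98%) 27.69
12 plate top xmax(98%) 27.68
18 plate top xmax(98%) 27.9
24 plate top xmax(98%) 27.73
x 10 y [-29.49  29.39] mid -0.05
x 16 y [-29.6   29.27] mid -0.16
x 22 y [-29.04  29.2 ] mid 0.08
teeth tops x [-20.    18.89] y [-26.02  25.68] mid -0.17
plate top 5171 x [ 5.6 20.6 21.1] y [-29.5  28.3]
face 326 x [21.2 21.9 22.1] y [-29.7  28.3]
teeth 151 x [10.7 11.9 12.1] y [-26.2  25.4]
heel zone y [-30.0205842   28.86294793] x 21.446894101013104
```

```bash
python3 -m handwheel '0.0057 0.0013 -0.003 0 0 0;0.0057 0.0013 -0.006 0 0 0;0.0057 0.0013 -0.006 0 0 0;0.0057 0.0013 -0.006 0 0 0'; python3 look.py w_bfp2
python3 - <<'E'
import pickle
from h import *
from plant import robot
p,d,out,K,T=pickle.load(open('w_bfp2.pkl','rb'))
tc=robot.camera_model('wrist')['tool_from_camera']
P=world_pts(K,tc,d,np.ones(d.shape,bool))*1000
z=P[:,2]
k=(z>15)&(z<20)&(P[:,0]>14)&(P[:,0]<26)&(abs(P[:,1])<36);Q=P[k];print('heel zone y',np.percentile(Q[:,1],[0.5,99.5]),'x',np.percentile(Q[:,0],98))
print(robot.read_state()['tool_pos'],robot.read_state()['force'])
E
python3 held.py w_bfp2 24
```

```text
t: 18.2
tool_pos: [0.4711, 0.2905, 0.0303]
orientation: [3.138, -0.14, -0.0]
force: [0.0, 0.4, -0.4]
opening: 0.0545
18.2 [0.47110036 0.29046091 0.03025157] 0.0018953032368773592
heel zone y [-29.5434853   29.53391729] x 19.765761986649625
[0.47110408 0.29046995 0.03029631] [ 0.50230466 -0.52666155 -1.20693817]
-8 526 x [-32.1 -28.6 -13.3   7.7  11.2] y [-23.3  -0.3  23.6]
-6 3322 x [-34.  -30.7 -18.8   5.9  11.1] y [-23.5   1.3  23.3]
-4 292 x [-33.2 -24.7 -18.8  11.6  12. ] y [-22.8  -1.3  22.3]
-2 236 x [-25.1 -24.5 -17.   11.7  12.1] y [-22.7   0.8  22.5]
0 196 x [-25.3 -24.7 -18.6  11.7  12. ] y [-21.4   1.8  22.3]
2 61 x [-25.3 -22.6  44.1  44.8  45. ] y [-17.2  -2.2  15.2]
4 67 x [-23.3 -19.    7.3  44.1  44.8] y [-23.3 -16.8  21.2]
6 124 x [-27.9 -27.2 -18.7  10.1  10.4] y [-21.9  -8.9  23.3]
```

```bash
python3 -m handwheel '0 0 -0.001 0 0 0;0 0 -0.001 0 0 0;0 0 -0.001 0 0 0' -0.38;  python3 -m handwheel '0 0 0.1 0 0 0;0 0 0.2 0 0 0;-0.05 0 0.36 0 0 0;-0.05 0 0.4 0 0 0;-0.05 0 0.4 0 0 0'; python3 look.py w_f3 lower_full upper_full bite_full; python3 fit.py w_f3 bite_full 0.028 0 -5;  python3 heel.py w_f3 0.003 462.6 291.3 -5.1
```

```text
t: 18.55
tool_pos: [0.4711, 0.2905, 0.03]
orientation: [-3.138, 0.14, -0.0]
force: [0.1, -0.0, -0.0]
opening: 0.0638
t: 19.05
tool_pos: [0.4579, 0.2915, 0.1533]
orientation: [-3.135, 0.139, -0.008]
force: [-0.3, 0.4, -0.5]
opening: 0.0642
19.05 [0.45791051 0.29153152 0.1533231 ] 0.0555085422846752
lower_full 0.68 [280. 185.  75.  62.] z [0.011 0.013 0.019] rect [467.6 291.4] [61.3 47.9] 84.9
upper_full 0.95 [279.  96.  77.  78.] z [0.012 0.018 0.028] rect [538.8 284.5] [62.5 59.7] 84.2
bite_full 0.92 [276. 201.  75.  59.] z [0.03  0.035 0.036] rect [453.6 294.5] [58.8 59.9] 84.6
bite_full net [440.94 293.77  -5.32] 0.953 depth [440.53 293.98  -5.5 ] 0.929
back face n 61 x med 27.87 slope deg -0.09
-30 plate top xmax(98%) 27.59
-24 plate top xmax(98%) 27.61
-18 plate top xmax(98%) 27.5
-12 plate top xmax(98%) 27.51
-6 plate top xmax(98%) 27.97
0 plate top xmax(98%) 27.61
6 plate top xmax(98%) 27.53
12 plate top xmax(98%) 27.59
18 plate top xmax(98%) 27.55
24 plate top xmax(98%) 27.5
x 10 y [-29.46  15.31] mid -7.08
x 16 y [-29.33  29.3 ] mid -0.01
x 22 y [-29.15  29.1 ] mid -0.02
teeth tops x [-16.23  19.93] y [-18.46  17.06] mid -0.7
```

View pics/w_f3.png

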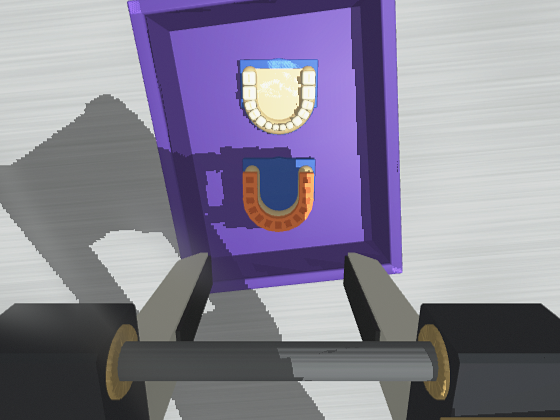

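View pics/w_f3_bite_full_fit.png

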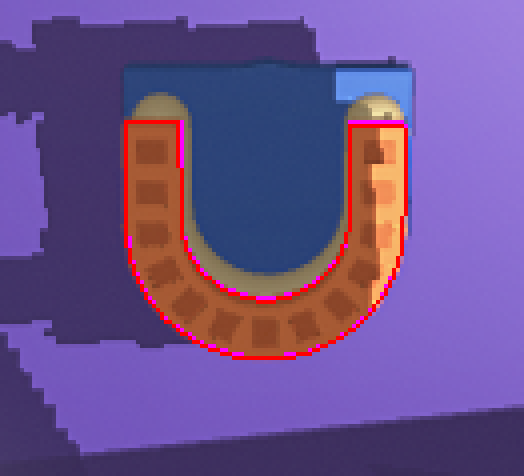

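```bash
python3 fit.py w_f3 upper_full 0.003 0 -5; python3 -m handwheel '0.28 -0.75 0 0 0 0.38;0.28 -0.75 0 0 0 0.38;0.28 -0.75 0 0 0 0.38;0.28 -0.75 0 0 0 0.38;0.28 -0.75 0 0 0 0.38' -1
```

```text
upper_full net [509.98 286.42  -4.39] 0.968 depth [509.91 286.94  -4.81] 0.962
t: 19.75
tool_pos: [0.5394, 0.0635, 0.1478]
orientation: [-3.124, -0.328, 0.005]
force: [0.3, -0.3, -0.3]
opening: 0.0924
```

```bash
python3 -m handwheel '0.15 -0.44 0 0 0 0;0.15 -0.44 0 0 0 0;0.15 -0.44 0 0 0 0;0.15 -0.44 0 0 0 0;0.15 -0.44 0 0 0 0'; python3 look.py w_bq bite_quad; python3 fit.py w_bq bite_quad 0 0 14
```

```text
t: 20.25
tool_pos: [0.584, -0.0672, 0.1477]
orientation: [-3.123, -0.324, 0.005]
force: [-0.5, 0.0, -0.3]
opening: 0.0928
20.25 [ 0.58403278 -0.06719051  0.14765516] 0.04034715056914199
bite_quad 0.88 [287. 183.  52.  18.] z [0.004 0.007 0.008] rect [594.9 -72.7] [14.9 44.6] 14.7
bite_quad net [595.32 -72.64  14.49] 0.938 depth [595.08 -72.53  13.91] 0.895
```

View pics/w_bq.png

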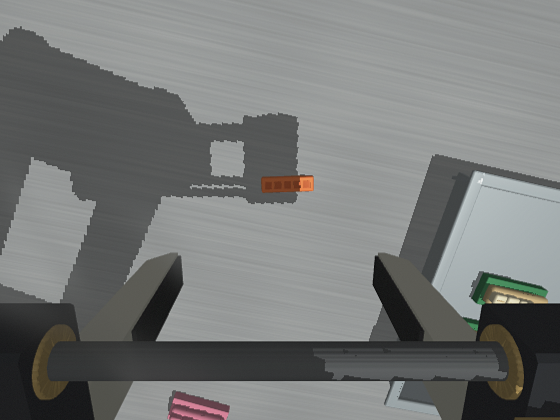

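View pics/w_bq_bite_quad_fit.png

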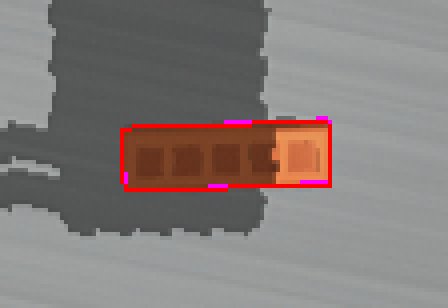

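```bash
python3 -m handwheel '0.037 -0.018 -0.16 0 0 0.052;0.037 -0.018 -0.31 0 0 0.052;0.037 -0.018 -0.31 0 0 0.052;0.037 -0.018 -0.31 0 0 0.052;0.037 -0.018 -0.31 0 0 0.052'; python3 -m handwheel '0 0 0 0 0 0'
```

```text
t: 20.85
tool_pos: [0.5979, -0.0715, 0.0599]
orientation: [3.116, 0.393, 0.005]
force: [0.6, 0.0, 0.6]
opening: 0.0934
t: 20.95
tool_pos: [0.5984, -0.0719, 0.0604]
orientation: [3.115, 0.392, 0.007]
force: [0.4, -0.5, 0.4]
opening: 0.0929
```

```bash
python3 -m handwheel '-0.007 -0.002 -0.1 0 0 0;-0.007 -0.002 -0.186 0 0 0;-0.007 -0.002 -0.186 0 0 0;-0.007 -0.002 -0.186 0 0 0' -0.25; python3 -m handwheel '0 0 0 0 0 0;0 0 0 0 0 0' -0.25
```

```text
t: 21.35
tool_pos: [0.5951, -0.0727, 0.0029]
orientation: [3.117, 0.392, 0.003]
force: [0.1, -0.1, -0.1]
opening: 0.0659
t: 21.55
tool_pos: [0.5948, -0.0726, 0.0024]
orientation: [3.117, 0.392, 0.002]
force: [0.3, -0.2, 0.6]
opening: 0.0583
```

Well centred. Close and lift.

```bash
python3 -m handwheel '0 0 0 0 0 0;0 0 0 0 0 0;0 0 0 0 0 0;0 0 0 0 0 0' 1 6; python3 -m handwheel '0 0 0.16 0 0 0;0 0 0.32 0 0 0;0 0 0.48 0 0 -0.2;-0.36 -0.71 0.48 0 0 -0.365;-0.36 -0.71 0.48 0 0 -0.365'
```

```text
t: 21.95
tool_pos: [0.5942, -0.0725, 0.0014]
orientation: [3.117, 0.392, 0.0]
force: [-0.6, 1.1, 2.6]
opening: 0.0437
t: 22.45
tool_pos: [0.5503, -0.1622, 0.148]
orientation: [3.139, -0.06, 0.008]
force: [-1.1, -1.6, -0.9]
opening: 0.0439
```

```bash
python3 -m handwheel '-0.25 -0.41 0 0 0 0;-0.25 -0.41 0 0 0 0;-0.25 -0.41 0 0 0 0;-0.25 -0.41 0 0 0 0;-0.25 -0.41 0 0 0 0'; python3 look.py w_lq2 lower_quad; python3 fit.py w_lq2 lower_quad 0.003; python3 held.py w_lq2 18;python3 heel.py w_lq2 0.003 474.4 -290 -2.2
```

```text
t: 22.95
tool_pos: [0.4734, -0.2854, 0.1451]
orientation: [-3.141, 0.062, -0.0]
force: [0.5, -0.1, -0.6]
opening: 0.0438
22.95 [ 0.47336066 -0.2853517   0.14509455] 0.04675300582932457
lower_quad 0.84 [283. 179.  73.  34.] z [0.01  0.02  0.028] rect [ 487.3 -290.1] [60.3 31.4] 88.2
lower_quad net [ 488.47 -290.46   -2.05] 0.971 depth [ 488.31 -290.4    -2.82] 0.944
-8 408 x [-4.2 -3.1  1.2  5.7  6.8] y [-17.2  -1.2  17.1]
-6 1460 x [-4.8 -3.7  1.8  6.7  7.4] y [-17.3   0.3  17.3]
-4 159 x [-3.8  6.7  7.2  7.6  7.8] y [-17.2  -1.2  17.1]
-2 105 x [6.7 6.9 7.2 7.5 7.7] y [-17.4   0.7  17. ]
0 53 x [6.5 6.7 7.  7.3 7.3] y [-16.1  -3.6   9.5]
back face n 78 x med 28.12 slope deg 0.19
-30 plate top xmax(98%) 27.79
-24 plate top xmax(98%) 27.77
-18 plate top xmax(98%) 28.32
-12 plate top xmax(98%) 27.75
-6 plate top xmax(98%) 27.77
0 plate top xmax(98%) 27.8
6 plate top xmax(98%) 28.15
12 plate top xmax(98%) 27.85
18 plate top xmax(98%) 28.16
24 plate top xmax(98%) 27.88
x 10 y [-28.68  29.07] mid 0.19
x 16 y [-28.42  29.  ] mid 0.29
x 22 y [-28.06  28.81] mid 0.37
teeth tops x [-43.24  19.44] y [-41.61  42.02] mid 0.2
```

View pics/w_lq2.png

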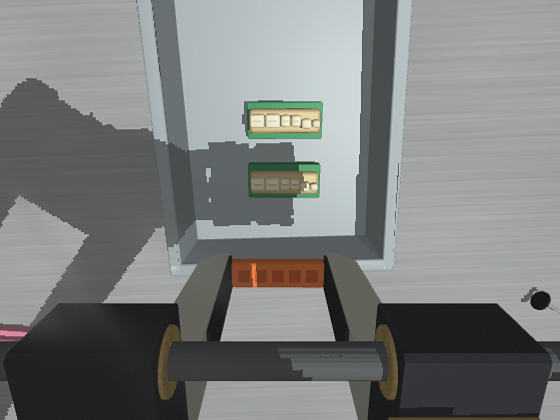

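```bash
python3 -m handwheel '0.046 -0.016 -0.1 0 0 0;0.046 -0.016 -0.25 0 0 0;0.046 -0.016 -0.29 0 0 0;0.046 -0.016 -0.29 0 0 0;0.046 -0.016 -0.29 0 0 0';python3 -m handwheel '0 0 0 0 0 0'
```

```text
t: 23.55
tool_pos: [0.4885, -0.2892, 0.0595]
orientation: [3.141, -0.056, 0.001]
force: [-0.4, -0.0, -0.3]
opening: 0.0437
t: 23.65
tool_pos: [0.4893, -0.2902, 0.0607]
orientation: [3.139, -0.057, 0.005]
force: [0.3, -0.5, 0.6]
opening: 0.0439
```

```bash
python3 -m handwheel '-0.002 0 -0.045 0 0 0;-0.002 0 -0.086 0 0 0;-0.002 0 -0.086 0 0 0;-0.002 0 -0.086 0 0 0;-0.002 0 -0.086 0 0 0'; python3 look.py w_bqp
cat > rel.py <<'E'
import pickle,sys
from h import *
from plant import robot
p,d,out,K,T=pickle.load(open(sys.argv[1]+'.pkl','rb'))
tc=robot.camera_model('wrist')['tool_from_camera']
P=world_pts(K,tc,d,np.ones(d.shape,bool))*1000
tz=(T@np.linalg.inv(tc))[2,3]*1000
z=P[:,2]
for nm,h0,h1 in (('plate top',11.5,14.5),('face',5,10)):
    k=(z>tz-h1)&(z<tz-h0)&(P[:,0]>5)&(P[:,0]<28)&(abs(P[:,1])<36);Q=P[k];print(nm,len(Q),'y',np.percentile(Q[:,1],[1,99]).round(1),'x',np.percentile(Q[:,0],[50,98]).round(1))
E
python3 rel.py w_bqp; python3 held.py w_bqp 18
```

```text
t: 24.15
tool_pos: [0.4871, -0.2896, 0.0325]
orientation: [-3.141, 0.058, -0.0]
force: [-0.1, 0.8, 0.4]
opening: 0.044
24.15 [ 0.48711155 -0.28961036  0.03246873] 0.00597548850929935
plate top 1319 y [-27.5  29.2] x [12.4 15.6]
face 340 y [-27.3  28.9] x [15.4 15.8]
-8 375 x [-3.8 -2.9  1.8  6.1  6.8] y [-17.3   0.2  17.2]
-6 1482 x [-4.8 -3.7  1.7  6.7  7.4] y [-17.2  -0.2  17.2]
-4 163 x [4.9 6.7 7.2 7.6 7.9] y [-17.1   0.2  16.9]
-2 98 x [6.7 6.9 7.2 7.6 7.7] y [-17.   -1.   17.5]
0 48 x [6.6 6.7 6.9 7.2 7.3] y [-16.7  -6.5   9.7]
4 147 x [ 4.9  5.3  6.   6.9 44.4] y [-17.5  -5.2  14.3]
6 132 x [ 4.5  5.1  6.2  7.2 44.3] y [-17.4  -1.5  16. ]
```

View pics/w_bqp.png

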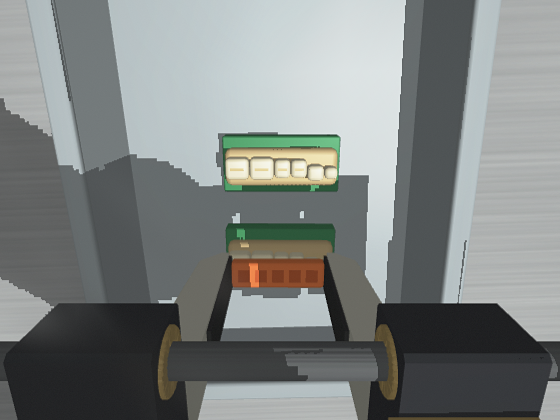

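```bash
python3 -m handwheel '0.0025 -0.0027 -0.005 0 0 0;0.0025 -0.0027 -0.009 0 0 0;0.0025 -0.0027 -0.009 0 0 0;0.0025 -0.0027 -0.009 0 0 0'; python3 look.py w_bqp2;  python3 rel.py w_bqp2; python3 held.py w_bqp2 18
```

```text
t: 24.6
tool_pos: [0.4878, -0.2903, 0.0297]
orientation: [-3.141, 0.058, 0.0]
force: [0.9, -0.8, -0.6]
opening: 0.0443
24.6 [ 0.48783268 -0.29027346  0.02967724] 0.0011717903219405205
plate top 1332 y [-28.2  28.6] x [11.8 14.8]
face 344 y [-27.5  28.5] x [14.7 15.2]
-8 401 x [-4.2 -2.7  1.5  5.6  6.8] y [-17.5  -0.2  17.1]
-6 1452 x [-4.9 -3.8  1.7  6.7  7.5] y [-17.1   0.2  17.3]
-4 155 x [5.6 6.7 7.2 7.5 7.7] y [-17.3  -0.7  17.2]
-2 120 x [6.6 7.  7.2 7.5 7.6] y [-17.3  -0.5  17.1]
0 48 x [ 6.6  6.7  7.1 44.9 45. ] y [-16.7  -5.8  17.6]
2 59 x [ 5.6  6.2 44.2 44.8 44.8] y [-17.6  -6.6  17.1]
4 81 x [4.9 5.2 5.9 6.5 6.9] y [-17.2  -5.6  10.4]
6 348 x [ 4.3  5.2  7.3 43.5 44.4] y [-16.8   0.7  16.8]
```

```bash
python3 -m handwheel '0 0 -0.001 0 0 0;0 0 -0.001 0 0 0;0 0 -0.001 0 0 0' -0.15;  python3 -m handwheel '0 0 0.1 0 0 0;0 0 0.2 0 0 0;-0.05 0 0.36 0 0 0;-0.05 0 0.4 0 0 0;-0.05 0 0.4 0 0 0'; python3 look.py w_q3 lower_quad upper_quad bite_quad; python3 fit.py w_q3 bite_quad 0.028 0 -2;python3 fit.py w_q3 upper_quad 0.003 0 -2;  python3 heel.py w_q3 0.003 474.4 -290 -2.2
```

```text
t: 24.95
tool_pos: [0.4879, -0.2903, 0.0294]
orientation: [3.141, -0.057, 0.0]
force: [-0.1, 1.0, -0.3]
opening: 0.0535
t: 25.45
tool_pos: [0.4745, -0.2917, 0.1528]
orientation: [3.138, -0.058, 0.008]
force: [0.5, 0.3, -0.3]
opening: 0.0536
25.45 [ 0.47446802 -0.29165995  0.15277121] 0.057222973565570885
lower_quad 0.73 [274. 180.  74.  32.] z [0.008 0.014 0.027] rect [ 487.5 -289.6] [59.4 30.9] 88.1
upper_quad 0.86 [277. 121.  73.  38.] z [0.012 0.021 0.028] rect [ 536.5 -292.8] [57.6 27.4] 87.9
bite_quad 0.65 [276. 187.  56.  18.] z [0.032 0.035 0.036] rect [ 485.9 -289.7] [43.  19.2] 87.8
bite_quad net [ 488.36 -289.86   -2.8 ] 0.923 depth [ 488.52 -289.6    -2.41] 0.9
upper_quad net [ 536.29 -292.74   -1.22] 0.937 depth [ 536.27 -292.63   -2.05] 0.974
back face n 66 x med 28.12 slope deg 0.15
-30 plate top xmax(98%) 27.59
-24 plate top xmax(98%) 27.71
-18 plate top xmax(98%) 28.04
-12 plate top xmax(98%) 28.08
-6 plate top xmax(98%) 28.21
0 plate top xmax(98%) 28.21
6 plate top xmax(98%) 28.28
12 plate top xmax(98%) 28.16
18 plate top xmax(98%) 28.17
24 plate top xmax(98%) 28.2
x 10 y [-28.78  28.81] mid 0.01
x 16 y [-28.59  28.72] mid 0.07
x 22 y [-28.41  28.38] mid -0.01
teeth tops x [-43.56  18.92] y [-43.54  43.66] mid 0.06
```

View pics/w_q3.png

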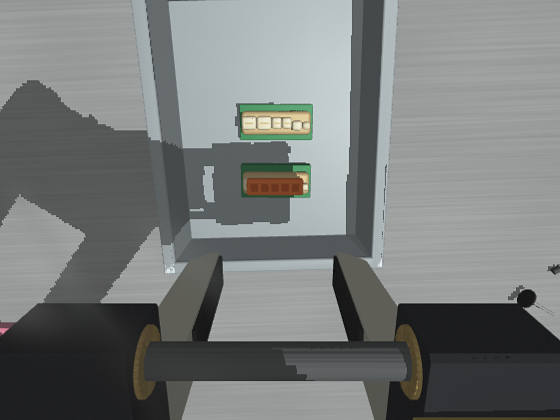

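View pics/w_q3_bite_quad_fit.png

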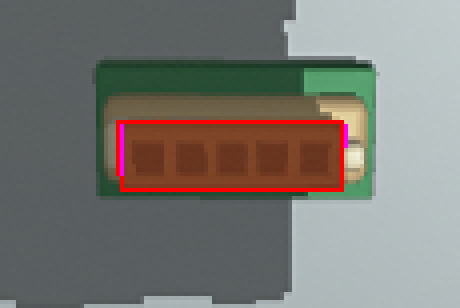

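```bash
python3 -m handwheel '-0.5 -0.5 0.2 0 0 0;-0.5 -0.5 0.2 0 0 0;-0.5 -0.5 0.2 0 0 0;-0.5 -0.5 0.2 0 0 0;-0.5 -0.5 0.2 0 0 0'; python3 -m handwheel '-0.1 -0.1 0 0 0 0;-0.1 -0.1 0 0 0 0;-0.1 -0.1 0 0 0 0'
python3 - <<'E'
from plant import robot
import pickle
from h import *
p,d=robot.read_camera('top');m=robot.camera_model('top');K,T=m['camera_matrix'],m['pose']
out={}
for q in ["lower_full","upper_full","bite_full","lower_quad","upper_quad","bite_quad","glue","bur_stand"]:
    out[q]=robot.silhouettes('top',q)
    for e in out[q][:2]:
        P=world_pts(K,T,d,e['pixels']);rr=cv2.minAreaRect((P[:,:2]*1000).astype(np.float32))
        print(q,round(e['conf'],2),np.round(np.median(P,0),3),np.round(rr[0],1),np.round(rr[1],1),round(rr[2],1))
pickle.dump((p,d,out,K,T),open('top1.pkl','wb'))
cv2.imwrite('pics/top1.png',cv2.resize(p[60:360,60:500,::-1],(800,545),interpolation=cv2.INTER_CUBIC))
p,d=robot.read_camera('side');cv2.imwrite('pics/side1.png',p[:,:,::-1])
s=robot.read_state();print(s['t'],s['tool_pos'],s['force'])
E
for n in lower_full upper_full bite_full lower_quad upper_quad bite_quad; do z=0.003; case $n in bite*) z=0.028;; esac; python3 fit.py top1 $n $z; done
```

```text
t: 26.15
tool_pos: [0.3198, -0.4425, 0.2088]
orientation: [-3.141, 0.062, 0.002]
force: [0.7, -1.2, 0.7]
opening: 0.0531
t: 26.45
tool_pos: [0.2919, -0.4699, 0.2072]
orientation: [-3.138, 0.061, 0.002]
force: [0.2, -0.5, -0.1]
opening: 0.0538
lower_full 0.79 [0.469 0.29  0.013] [464.2 289.3] [60.3 48.8] 83.2
lower_full 0.56 [0.539 0.282 0.017] [536.1 286.4] [66.3 59.6] 84.4
upper_full 0.89 [0.538 0.283 0.018] [536.2 285.3] [66.9 56.4] 88.9
bite_full 0.68 [0.454 0.292 0.034] [456.8 291.4] [56.2 45.9] 85.9
lower_quad 0.63 [ 0.482 -0.28   0.014] [ 486.1 -290. ] [57.4 27.4] 88.1
upper_quad 0.91 [ 0.341 -0.035  0.017] [338.8 -35.1] [58.  28.3] 83.3
upper_quad 0.7 [ 0.533 -0.29   0.021] [ 533.4 -291.3] [25.1 54. ] 1.2
glue 0.63 [0.768 0.079 0.066] [782.4  76.9] [38.3 55.5] 58.7
glue 0.22 [0.54  0.281 0.018] [538.1 283.3] [60.4 51.4] 83.6
bur_stand 0.6 [ 0.799 -0.115  0.013] [ 803.4 -114.1] [ 61.7 103.2] 10.8
26.95 [ 0.2932326  -0.47004247  0.20943134] [-0.10354338 -1.24178891  0.6592095 ]
lower_full net [463.56 287.45   1.22] 0.606 depth [459.99 293.27  -6.39] 0.948
upper_full net [507.58 287.45  -5.96] 0.918 depth [507.86 285.78  -4.57] 0.92
bite_full net [438.4  292.46  -4.08] 0.893 depth [438.49 293.85  -5.52] 0.851
lower_quad net [ 486.   -289.85   -2.98] 0.541 depth [ 486.27 -291.12   -2.14] 0.92
upper_quad net [339.14 -35.42  -6.84] 0.944 depth [338.45 -34.89  -7.42] 0.92Traceback (most recent call last):
  File "fit.py", line 58, in <module>
    e=out[name][i]
      ~~~~~~~~~^^^
IndexError: list index out of range
```

View pics/top1.png

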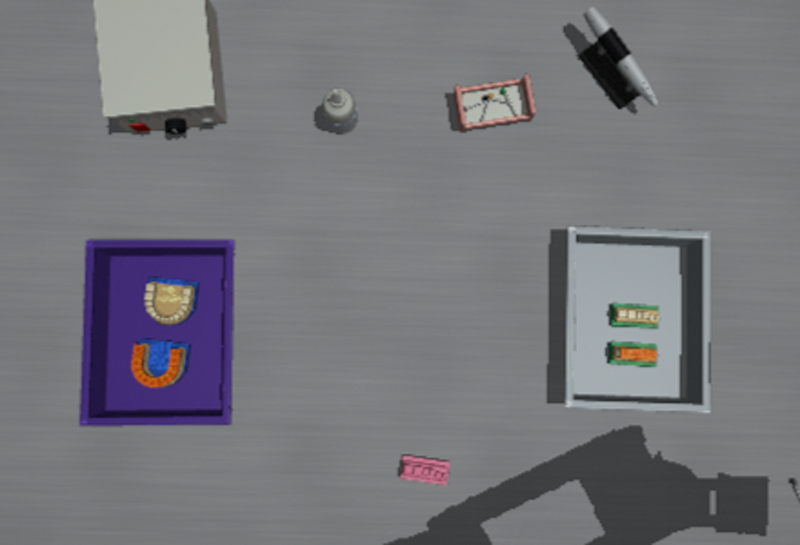

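View pics/side1.png

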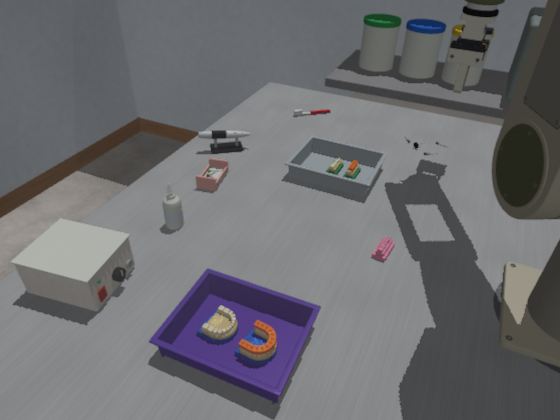

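```bash
python3 heel.py w_f3 0.003 539.26 284.48 -5.1 | grep -v plate; python3 heel.py w_lf2 0.003 539.26 284.48 -5.1
```

```text
x 10 y [-29.68  29.88] mid 0.1
x 16 y [-29.51  29.61] mid 0.05
x 22 y [-28.83  29.4 ] mid 0.28
teeth tops x [-23.47  17.55] y [-26.19  26.33] mid 0.07
-30 plate top xmax(98%) 26.82
-24 plate top xmax(98%) 27.11
-18 plate top xmax(98%) 26.91
-12 plate top xmax(98%) 27.09
-6 plate top xmax(98%) 27.5
0 plate top xmax(98%) 27.85
6 plate top xmax(98%) 26.93
12 plate top xmax(98%) 26.83
18 plate top xmax(98%) 27.07
24 plate top xmax(98%) 26.85
x 10 y [-29.59  29.99] mid 0.2
x 16 y [-29.66  29.89] mid 0.11
x 22 y [-29.04  29.33] mid 0.15
teeth tops x [-23.77  17.41] y [-26.25  26.42] mid 0.09
```

The upper full-arch cast sits within about 1 mm of its ideal pose: 0.1 mm sideways, yaw aligned, gap about 19.3 mm. I'm handing the job in.

```bash
python3 -c "
from plant import robot
print(robot.close_job())"
```

```text
the job is handed in; nothing more can be done
None
```

I moved both upper casts into their pans behind the matching lowers, then laid each bite record on its own lower. The job was handed in at about 27 s of the 102 s allowed.

Last wrist-camera checks:

| Piece | Distance from ideal | Yaw against its lower |
|---|---|---|
| Upper full-arch cast | gap 19–20 mm, about 0.1 mm off line | within about 0.5° |
| Upper quadrant cast | gap about 20 mm, within 0.5 mm of line | within about 1° |
| Full-arch bite record | within about 0.7 mm of its seat | within about 0.5° |
| Quadrant bar | within about 0.7 mm of centre | within about 0.6° |

- **Heights:** Both records lie flat, with their tops at about z = 35 mm, which matches resting on the teeth.
- **Left in place:** In the top and side pictures both lowers, the glue bottle, the bur stand and the pink look-alike are where they started. Nothing tipped.

Some checks disagreed:

- **Top camera fits:** These put things 2–3 mm off the wrist camera's positions. They also showed the upper full-arch cast about 3 mm off its lower's line. I trusted the wrist camera, which sees finer detail.
- **Network reports:** The network missed the quadrant bar in the last top picture, though the bar is plainly visible there. It also ranked the pink look-alike above the real upper quadrant cast, so the top-view fit for that cast landed on the wrong piece and told me nothing.

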